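Load a backup battery stick into a station recorder

TASK

Load the fresh battery stick (blue, green band) into the open bay on top of the white recorder: its steel tail against the black sprung contact, its brass nose at the brass end contact, flat and fully home on the bay floor. Then slide the steel retaining rail over it until it is fully shut against its stop, and let go. Work gently: push the sprung contact only as far as the stick needs and never drive it hard onto its stop, do not force the stick or the rail, and leave the spent stick, the screwdriver and the black network box where they are.

Things in the scene. Friction and masses are not known exactly. Their poses are not given: they have to be found in the camera images.
- recorder: White case fixed on the shelf, 170 (x) x 265 (y -150 to +115) x 70 mm; origin on the shelf below bay_home, z up. In its flat top (deck, 70 mm up) is the bay, an open channel along y, 29 mm wide, floor 44 mm above the shelf. At y -32 to +32 it widens to a finger recess, x -70 to +70, floor 34 mm up. Two rail guides, 6 mm high, stand on the deck at x +-23 to +-31, y -147 to -33.
- bay_home (a point): Fixed to the recorder (its axes), on the channel's centre line 56 mm above the shelf: where the centre of a fully home stick lies, but only to +-9 mm along y, since the contact liner is clamped in slotted holes and sits differently on each unit. On the liner are the brass end contact on its end wall (55 mm to -y) and the sprung contact (+y); they shift together. Side clearance 1.5 mm a side.
- fresh_mid (a point): Centre of the fresh battery stick: rigid blue bar 26 (x) x 110 (y) x 24 mm (z), about 0.16 kg, lying flat, green band near the nose. Its y axis runs along it: brass nose at -y, steel tail at +y, each 55 mm from here. It starts with its nose roughly to the robot's right.
- fresh_nose (a point): Middle of the brass nose end face of the fresh stick, 55 mm from fresh_mid.
- fresh_stick: The fresh stick as a body; origin at the centre of its underside, 12 mm below fresh_mid; same axes. Its contact forces on the bay, added up, must stay below 28 N while it is still above or entering the bay (the spring takes up to 14 N) and below 50 N lower down (home, spring and end wall already make 22 N): come down on the floor slowly, press little.
- rail (a joint): Opening of the retaining rail in m: 0 fully shut against its stop (covers the nose half of the stick), 0.076 fully open; starts open, clear of the bay. Shuts towards the recorder's +y. Friction about 3 N; it stays where left; more than 30 N harms it.
- rail_rib (a point): Centre of the rail's black thumb rib, 40 (x) x 10 (y) x 15 mm high, top 89.5 mm and this point 82 mm above the shelf; at y -48 of the recorder when shut. It stands on the rail, a steel strip 50 x 70 x 3 mm (top 74.5 mm above the shelf), 15 mm to -y of its middle. A stick more than 3 mm proud blocks the rail.
- spent_mid (a point): Centre of the spent battery stick, same size, grey with a red band, lying near the fresh one. Leave alone.
- converter: Black network box 70 x 95 x 26 mm, loose, origin at the centre of its underside. Leave alone.
- driver_mid (a point): Yellow-handled screwdriver 170 mm long, lying loose; point near its middle. Leave alone.
- bay_entry (a point): Fixed to the recorder: on the deck (70 mm above the shelf) at y +46, about where (+-9 mm, with the liner) the -y face of the sprung contact is at rest: a black block 24 (x) x 12 (y) mm, from the bay floor to 90 mm above the shelf. It slides to +y. For a 110 mm stick to go down it must be pushed back at least 9 mm; hard stop at 12 mm. Force 2 N at rest, 11 N at 9 mm, 14 N at 12 mm.

How it is judged:
On the way, in this order (a step that is already met when the one before it is completed fails the run):
1. the fresh stick lies flat on the bay floor, nose at the end contact, tail at the sprung contact, rail still open (z of fresh_mid in the frame of bay_home between -0.003 and 0.003 m and x of fresh_mid in the frame of bay_home between -0.004 and 0.004 m and y of fresh_nose in the frame of bay_home between -0.067 and -0.043 m and angle between the y axis of fresh_mid and the y axis of bay_home, either way round below 0.05 rad and value of joint rail above 0.05 m), for 0.2 s.
2. the rail is fully shut over the stick (value of joint rail below 0.002 m), for 0.2 s.
At the end, for the whole second after the job is handed in: The fresh stick lies in the bay at rest, within 3 mm of home in height, 4 mm sideways, 0.05 rad and (liner's play included) 12 mm along it, brass nose at the end contact, held by the spring (over 14 N of contact in all); the rail is shut to within 2 mm of its stop (z of fresh_mid in the frame of bay_home between -0.003 and 0.003 m and x of fresh_mid in the frame of bay_home between -0.004 and 0.004 m and y of fresh_nose in the frame of bay_home between -0.067 and -0.043 m and angle between the y axis of fresh_mid and the y axis of bay_home, either way round below 0.05 rad and value of joint rail below 0.002 m and contact force between fresh_stick and recorder above 14 N and linear speed of fresh_stick below 0.01 m/s); the robot touches nothing.
It fails at once if while the stick is still above or entering the bay, it is pushed against the sprung contact or the edges with more than 28 N in all (contact force between fresh_stick and recorder above 28 N and z of fresh_mid in the frame of bay_home above 0.012 m).
It fails at once if the stick is forced against the bay, its sprung contact or the rail with more than 50 N in all (spring driven hard onto its stop, stick jammed or rammed down) (contact force between fresh_stick and recorder above 50 N).
It fails at once if the rail is pushed with more than 30 N (contact force between anything else and rail above 30 N).
It fails at once if the spent stick, the network box or the screwdriver is moved more than 15 mm (distance of any of spent_mid, converter, driver_mid from where it was at the start of the episode above 0.015 m).
It also fails if it takes over 67 s, if anything falls off the work surface, if the arm or the gripper's body presses on something with over 40 N, if the wrist force passes 120 N, or if a joint passes its speed limit or range.

ROBOT

A 7-joint arm with a two-finger parallel gripper is mounted at the origin on the work surface. World frame = base frame: x ahead of the robot, y to its left, z up, the work surface at z = 0. Lengths are in m, angles in rad, forces in N, time in s.
With the tool pointing down it reaches from about 0.425 to 0.925 m from the base axis. Payload 6.8 kg.
Tool frame: the origin (TCP) lies midway between the tips of the shut fingers; the grasp point (between the pads) lies 19 mm behind it; z points along the fingers, y is the line along which they close (so a half turn about z gives the same grasp; the last joint's range is limited). The gripper opens to 85 mm and grips with 20 to 120 N. Pads are 22 mm wide; open, the fingers measure 114 mm over their backs; the gripper's body (76 mm by 85 mm) begins 54 mm behind the grasp point. The pads swing forward as they close: fully open they stand 13 mm farther back than shut.
Start: joints at [1.074, 0.477, 0.022, 1.555, -0.011, 1.109, -0.083], TCP at [0.256, -0.625, 0.231] pointing down, gripper open.
Joint ranges: [-2.96, 2.96], [-0.34, 2.1], [-1.41, 1.46], [0.24, 2.44], [-1.37, 4.51], [0.17, 1.92], [-2.96, 2.96]. Speed limits (rad/s): [2.39, 2.39, 3.14, 3.14, 3.14, 3.14, 3.14].

INTERFACE

Orientations are given as a unit quaternion [w, x, y, z].
In Python, from station import bot gives the robot as it stands.
- The arm moves only by the tool jog_arm, never from a script. Its argument "rows" is a list of rows, each an object of numbers: "fingers": the finger opening in mm, from 0 to 85.4; "x", "y", "z": the shift along the tool's x, y, z in mm; "ax", "ay", "az": the turn, a rotation vector about the tool's x, y, z in degrees. A call has exactly 8 rows; each row shifts and turns the commanded pose from where the row before left it, along the tool's axes as they then stand; what a row does not reach is not made up. A row lasts 1/10 s, in which the tool goes at most 50 mm and 8.59 degrees, less where a joint would pass 70% of its speed; a pose out of reach is approached as far as the arm can. A call with a gripper value outside its range is refused whole. The fingers move at their own pace and stop on an object; "force" is the grip in N (left out, the last holds). Time passes only in rows, so rows that do not move let the fingers close, or fill a call up. It gives the time, the measured TCP pose, the force, the opening and the grip force at its end, in the units of the state.
- bot.get_obs(): the state, without advancing time (a new reading comes with each control period).
- bot.read_camera(name): name is "side" or "top"; returns a dict with "pixels" (480x640x3 uint8, red, green, blue), "vertical_fov" (degrees; the focal length in pixels is half the picture's height over the tangent of half this angle, whatever the lens; pixels are square), "cx", "cy" (the principal point, pixels), "world_from_camera" (4x4, takes a point from camera to world coordinates). Camera axes: x right, y down, z forward; pixel columns grow to the right and rows downward; lengths in m; the calibration is good to about 2 mm. A picture is of the moment at which its call begins. There is no depth.
- bot.hand_in(): hands the job in; it is judged then, once.
The state is a dict: "t": time; "q": joint angles; "joint_vel": joint speeds; "joint_torque": joint torques, N m; "eef_pos": TCP position; "tool_rot": TCP orientation; "contact_force": force on the tool from outside, world axes, zero at the start; "torque": the same for the moment, N m; "gripper_width": opening from 0.0 (shut) to 1.0 (fully open); "grasp_force": force on a finger pad.
Only numpy, scipy, OpenCV 4.12 (cv2) and the standard library are available. Lean on these libraries where they do the work, as an engineer would, in place of code of your own. Each camera call takes 0.05 s, during which the arm holds its last target. There are 200 camera calls.

## Working session

There is one attempt and no reset: what is moved stays moved. The work goes in short steps, Python scripts to look and compute and a tool call to move; the robot and the scene stay as the last step left them, time stands still between calls to the robot, and variables do not carry over. Pictures are saved under pics/ and viewed, at most 13 in all, crops included, and the job is handed in when it is done.

Besides the shell and the picture viewer there is one more tool, called after ">>>" by a JSON object that holds its "fn" and its "kwargs", one argument or row to a line. jog_arm: Moves the arm, as the interface text tells. Its arguments: {"type":"object","properties":{"rows":{"type":"array","items":{"type":"object","properties":{"fingers":{"type":"number"},"x":{"type":"number"},"y":{"type":"number"},"z":{"type":"number"},"ax":{"type":"number"},"ay":{"type":"number"},"az":{"type":"number"}}}},"force":{"type":"number"}},"required":["rows"]}

```bash
mkdir -p pics; ls; cat > h.py <<'E'
import numpy as np, cv2
from station import bot
def snap(n,f):
    c=bot.read_camera(n); cv2.imwrite(f'pics/{f}.png',c['pixels'][:,:,::-1]); np.savez(f'pics/{f}.npz',fov=c['vertical_fov'],cx=c['cx'],cy=c['cy'],T=c['world_from_camera']); return c
def ray(f,u,v):
    c=np.load(f'pics/{f}.npz'); F=240/np.tan(np.radians(float(c['fov']))/2)
    T=c['T']; d=T[:3,:3]@np.array([(u-c['cx'])/F,(v-c['cy'])/F,1]); return T[:3,3],d
def onz(f,u,v,z):
    o,d=ray(f,u,v); return o+d*(z-o[2])/d[2]
def proj(f,P):
    c=np.load(f'pics/{f}.npz'); F=240/np.tan(np.radians(float(c['fov']))/2); T=c['T']
    p=T[:3,:3].T@(np.array(P)-T[:3,3]); return F*p[0]/p[2]+float(c['cx']),F*p[1]/p[2]+float(c['cy'])
def crop(f,u0,v0,w,h,s,out):
    i=cv2.imread(f'pics/{f}.png')[v0:v0+h,u0:u0+w]; cv2.imwrite(f'pics/{out}.png',cv2.resize(i,None,fx=s,fy=s,interpolation=cv2.INTER_CUBIC))
E
python3 - <<'E'
from h import *
for n in('top','side'):
    c=snap(n,n+'0'); print(n,c['vertical_fov'],c['cx'],c['cy'],c['world_from_camera'].round(3).tolist())
print(bot.get_obs())
E
```

```text
pics
top 55.71222896604388 312.443845484869 241.09708510061472 [[-0.004, -0.99, 0.14, 0.453], [-0.999, -0.0, -0.035, 0.033], [0.035, -0.141, -0.989, 0.988], [0.0, 0.0, 0.0, 1.0]]
side 45.3858134729755 310.79573658067875 242.50563895865318 [[-0.98, -0.155, 0.127, 0.411], [-0.2, 0.763, -0.615, 0.815], [-0.001, -0.628, -0.778, 1.129], [0.0, 0.0, 0.0, 1.0]]
{'t': 0.1, 'q': array([ 1.07391495,  0.47771396,  0.02235473,  1.5563143 , -0.0114827 ,
        1.10927599, -0.08305563]), 'joint_vel': array([-1.24982304e-05, -2.85469842e-03,  1.34355552e-03, -2.04900175e-03,
       -2.67679386e-04, -3.41974476e-04, -2.26811553e-03]), 'joint_torque': array([ 4.98764974e-03, -5.97753346e+01,  1.61408085e+00, -2.81952971e+01,
        1.28644524e-02,  5.04758253e-03, -5.07930883e-05]), 'eef_pos': array([ 0.25565487, -0.62416572,  0.23044166]), 'tool_rot': array([-7.60811512e-04,  9.81159277e-01,  1.93198979e-01, -2.18638051e-04]), 'contact_force': array([-0.14544143, -0.0610833 ,  0.29470622]), 'torque': array([-0.07236922,  0.00490553, -0.01436847]), 'grasp_force': 0.0, 'gripper_width': 0.9981357903017792}
```

View pics/top0.png

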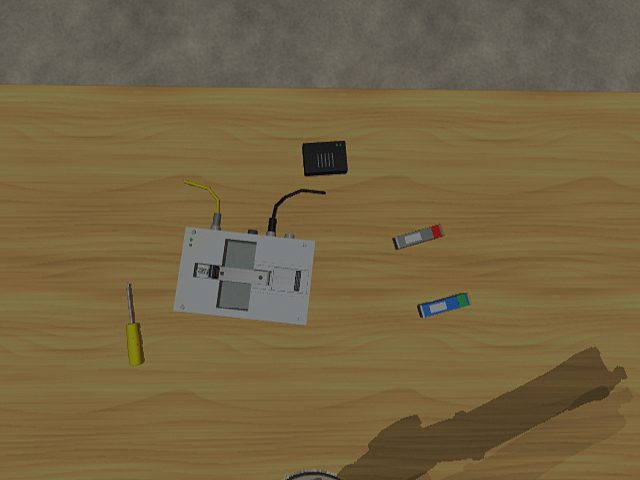

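View pics/side0.png

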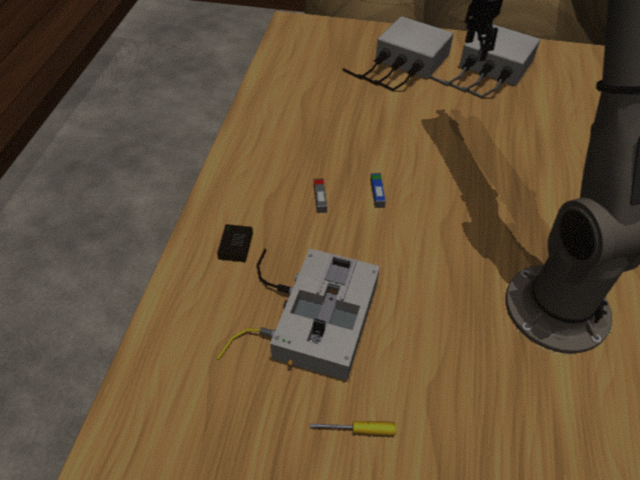

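The top picture shows the recorder around (245,275), with the sprung contact at its left (~(213,271)) and the rail rib at ~(297,281). The fresh stick is at (444,305), nose to the right, and the spent stick is at (418,237). Next I'll enlarge both.

```bash
python3 - <<'E'
from h import *
crop('top0',165,215,160,120,5,'c1'); crop('top0',385,215,100,110,5,'c2')
E
```

```text
(no output)
```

View pics/c1.png

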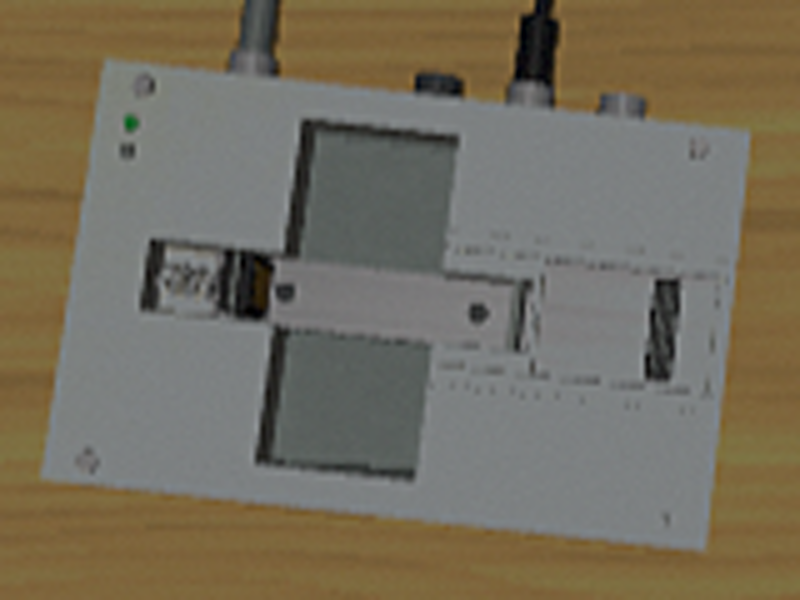

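View pics/c2.png

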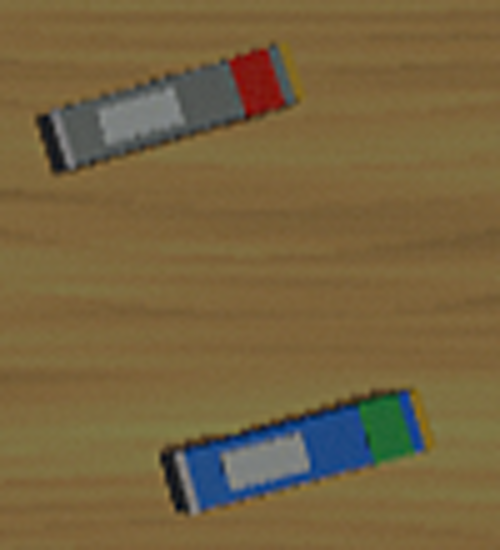

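```bash
cat >> h.py <<'E'
def full(u,v,u0,v0,s=5): return u0+(u+.5)/s-.5, v0+(v+.5)/s-.5
def fit(loc,W):
    loc=np.array(loc,float);W=np.array(W)[:,:2]; a=loc-loc.mean(0);b=W-W.mean(0)
    th=np.arctan2((a[:,0]*b[:,1]-a[:,1]*b[:,0]).sum(),(a*b).sum()); R=np.array([[np.cos(th),-np.sin(th)],[np.sin(th),np.cos(th)]])
    t=W.mean(0)-R@loc.mean(0); return t,th,(W-(loc@R.T+t))*1000
E
python3 - <<'E'
from h import *
P=[(105,60),(750,130),(707,550),(42,478)]
W=[onz('top0',*full(u,v,165,215),.07) for u,v in P]
t,th,r=fit([(.085,.115),(.085,-.15),(-.085,-.15),(-.085,.115)],W); print('rec',t,np.degrees(th),r.round(1).tolist())
R=np.array([[np.cos(th),-np.sin(th)],[np.sin(th),np.cos(th)]])
for n,(u,v),z in [('spring edge',(271,290),.09),('spring R bot',(271,270),.07),('endwall edge',(515,315),.07),('endwall2',(530,315),.07),('rib',(663,328),.0895),('recR',(435,310),.07),('recL',(280,300),.07),('chanL',(153,275),.07)]:
    print(n,((onz('top0',*full(u,v,165,215),z)[:2]-t)@R*1000).round(1))
for n,P in(('fresh',[(413,390),(430,452),(195,512),(178,450)]),('spent',[(283,44),(299,103),(67,170),(53,112)])):
    W=[onz('top0',*full(u,v,385,215),.024) for u,v in P]
    t,th,r=fit([(.013,-.055),(-.013,-.055),(-.013,.055),(.013,.055)],W); print(n,t,np.degrees(th),r.round(1).tolist())
o=bot.get_obs(); q=o['tool_rot']; from scipy.spatial.transform import Rotation as RR
print(RR.from_quat(q[[1,2,3,0]]).as_matrix().round(3))
E
```

```text
rec [0.51684459 0.15362223] -6.300677942723523 [[-0.5, -0.5], [-0.1, 0.7], [0.0, 0.0], [0.6, -0.2]]
spring edge [-2.  31.7]
spring R bot [ 7.  36.4]
endwall edge [ -0.4 -63.1]
endwall2 [  0.2 -69.1]
rib [  -0.3 -123. ]
recR [ -1.9 -30.9]
recL [-4.5 31.2]
chanL [-0.  82.9]
fresh [ 0.45381365 -0.28357151] 13.62581824278226 [[-0.1, 2.3], [-1.0, 2.5], [0.2, -2.5], [0.9, -2.3]]
spent [ 0.60155789 -0.23409625] 15.991051104115941 [[0.2, 1.2], [-0.8, 2.5], [0.2, -0.9], [0.4, -2.7]]
[[ 0.925  0.379 -0.001]
 [ 0.379 -0.925  0.001]
 [-0.    -0.002 -1.   ]]
```

Recorder pose: (0.517, 0.154), yaw -6.3°. Fresh stick: (0.454, -0.284), yaw 13.6°. Moving to a point above the stick.

>>> {"fn": "jog_arm", "kwargs": {
  "rows": [
    {"x": 38, "y": -29, "z": 10, "fingers": 85},
    {"x": 38, "y": -29, "z": 10, "fingers": 85},
    {"x": 38, "y": -29, "z": 10, "fingers": 85},
    {"x": 38, "y": -29, "z": 10, "fingers": 85},
    {"x": 38, "y": -29, "z": 10, "fingers": 85},
    {"x": 38, "y": -29, "z": 10, "fingers": 85},
    {"x": 38, "y": -29, "z": 10, "fingers": 85},
    {"x": 38, "y": -29, "z": 10, "fingers": 85}
  ]
}}

```text
invalid input
```

>>> {"fn": "jog_arm", "kwargs": {
  "rows": [
    {"az": -8.5},
    {"az": -8.5},
    {"az": -8.5},
    {"az": -8.5},
    {"az": -8.5},
    {"az": -8.5},
    {"az": -8.5},
    {"az": -8.5}
  ]
}}

```text
invalid input
```

```bash
cat >> h.py <<'E'
from scipy.spatial.transform import Rotation as RR
def plan(x,y,z,yaw):
    "commands in tool frame: level turn first, then shift; yaw=desired world angle (deg) of tool y"
    o=bot.get_obs(); q=o['tool_rot']; M=RR.from_quat(q[[1,2,3,0]]).as_matrix(); p=o['eef_pos']
    c,s=np.cos(np.radians(yaw)),np.sin(np.radians(yaw))
    G=np.array([[-s,c,0],[c,s,0],[0,0,-1.]]).T  # columns x,y,z of tool
    ty=np.array([c,s,0]); tz=np.array([0,0,-1.]); G=np.stack([np.cross(ty,tz),ty,tz],1)
    print('t',round(o['t'],2),'p',(p*1000).round(1),'yaw',round(np.degrees(np.arctan2(M[1,1],M[0,1])),2),'tilt z',M[:,2].round(4),'w',round(o['gripper_width']*85.4,1),'F',o['contact_force'].round(1),'grip',round(o['grasp_force'],1))
    print('turn',np.degrees(RR.from_matrix(M.T@G).as_rotvec()).round(2),'shift after turn',(G.T@(np.array([x,y,z])-p)*1000).round(1),'shift now',(M.T@(np.array([x,y,z])-p)*1000).round(1))
E
python3 - <<'E'
from h import *
c=snap('side','side1'); snap('top','top1')
plan(.4538,-.2836,.003,13.6)
crop('side0',300,160,100,65,8,'c3')
E
```

```text
t 0.2 p [ 255.7 -624.3  230.7] yaw -67.72 tilt z [-5.e-04  1.e-03 -1.e+00] w 85.2 F [0.1 0.7 0.6] grip 0.0
turn [-6.000e-02 -4.000e-02 -8.132e+01] shift after turn [284.6 272.6 227.7] shift now [ 312.5 -239.9  227.9]
```

View pics/c3.png

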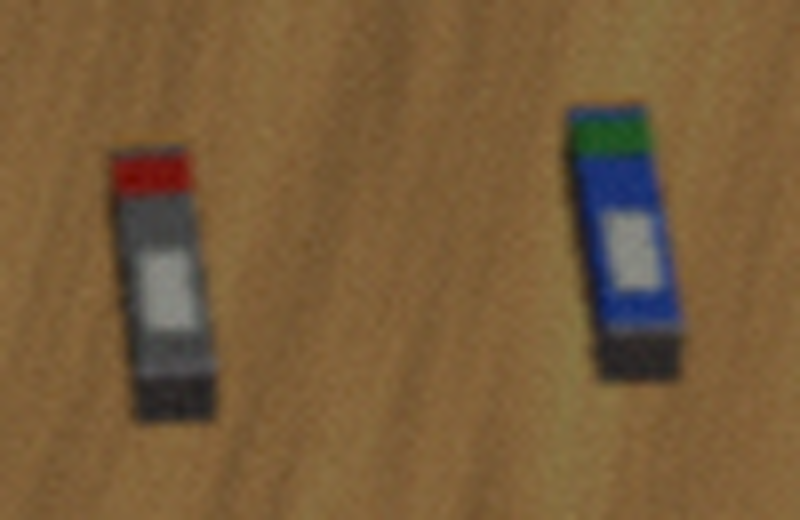

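The crop shows the fresh stick's top face from (568,108)-(648,105) at the nose to (600,330)-(683,328) at the tail. The rows were refused, so I'll send them with every field filled in.

>>> {"fn": "jog_arm", "kwargs": {
  "rows": [
    {"x": 38, "y": -29, "z": 10, "ax": 0, "ay": 0, "az": 0, "fingers": 85},
    {"x": 38, "y": -29, "z": 10, "ax": 0, "ay": 0, "az": 0, "fingers": 85},
    {"x": 38, "y": -29, "z": 10, "ax": 0, "ay": 0, "az": 0, "fingers": 85},
    {"x": 38, "y": -29, "z": 10, "ax": 0, "ay": 0, "az": 0, "fingers": 85},
    {"x": 38, "y": -29, "z": 10, "ax": 0, "ay": 0, "az": 0, "fingers": 85},
    {"x": 38, "y": -29, "z": 10, "ax": 0, "ay": 0, "az": 0, "fingers": 85},
    {"x": 38, "y": -29, "z": 10, "ax": 0, "ay": 0, "az": 0, "fingers": 85},
    {"x": 38, "y": -29, "z": 10, "ax": 0, "ay": 0, "az": 0, "fingers": 85}
  ],
  "force": 60
}}

```text
t: 1.0
eef_pos: [0.4499, -0.2931, 0.1511]
tool_rot: [0.0, 0.981, 0.193, 0.0]
contact_force: [1.1, 0.3, -0.2]
gripper_width: 0.996
grasp_force: 0.0
```

```bash
python3 - <<'E'
from h import *
W=[onz('side0',*full(u,v,300,160,8),.024) for u,v in [(568,108),(648,105),(683,328),(600,330)]]
t,th,r=fit([(.013,-.055),(-.013,-.055),(-.013,.055),(.013,.055)],W); print('fresh',t,np.degrees(th),r.round(1).tolist())
plan(.4538,-.2836,.003,13.6)
E
```

```text
fresh [ 0.45408484 -0.2836413 ] 13.578974570959955 [[0.0, 3.2], [-1.4, 2.4], [0.0, -2.9], [1.4, -2.7]]
t 1.0 p [ 449.9 -293.1  151.1] yaw -67.74 tilt z [ 4.e-04 -3.e-04 -1.e+00] w 85.0 F [ 1.1  0.3 -0.2] grip 0.0
turn [ 3.000e-02  0.000e+00 -8.134e+01] shift after turn [  8.3   6.  148.1] shift now [  7.1  -7.3 148.1]
```

>>> {"fn": "jog_arm", "kwargs": {
  "rows": [
    {"x": 0, "y": 0, "z": 0, "ax": 0, "ay": 0, "az": -8.5, "fingers": 85},
    {"x": 0, "y": 0, "z": 0, "ax": 0, "ay": 0, "az": -8.5, "fingers": 85},
    {"x": 0, "y": 0, "z": 0, "ax": 0, "ay": 0, "az": -8.5, "fingers": 85},
    {"x": 0, "y": 0, "z": 0, "ax": 0, "ay": 0, "az": -8.5, "fingers": 85},
    {"x": 0, "y": 0, "z": 0, "ax": 0, "ay": 0, "az": -8.5, "fingers": 85},
    {"x": 0, "y": 0, "z": 0, "ax": 0, "ay": 0, "az": -8.5, "fingers": 85},
    {"x": 0, "y": 0, "z": 0, "ax": 0, "ay": 0, "az": -8.5, "fingers": 85},
    {"x": 0, "y": 0, "z": 0, "ax": 0, "ay": 0, "az": -8.5, "fingers": 85}
  ]
}}

```text
t: 1.8
eef_pos: [0.4492, -0.2947, 0.1512]
tool_rot: [-0.0, 0.703, 0.711, -0.0]
contact_force: [-0.1, -0.4, -0.5]
gripper_width: 0.997
grasp_force: 0.0
```

>>> {"fn": "jog_arm", "kwargs": {
  "rows": [
    {"x": 0, "y": 0, "z": 0, "ax": 0, "ay": 0, "az": -6.7, "fingers": 85},
    {"x": 0, "y": 0, "z": 0, "ax": 0, "ay": 0, "az": -6.6, "fingers": 85},
    {"x": 8.3, "y": 6, "z": 30, "ax": 0, "ay": 0, "az": 0, "fingers": 85},
    {"x": 0, "y": 0, "z": 30, "ax": 0, "ay": 0, "az": 0, "fingers": 85},
    {"x": 0, "y": 0, "z": 30, "ax": 0, "ay": 0, "az": 0, "fingers": 85},
    {"x": 0, "y": 0, "z": 25, "ax": 0, "ay": 0, "az": 0, "fingers": 85},
    {"x": 0, "y": 0, "z": 20, "ax": 0, "ay": 0, "az": 0, "fingers": 85},
    {"x": 0, "y": 0, "z": 8, "ax": 0, "ay": 0, "az": 0, "fingers": 85}
  ]
}}

```text
t: 2.6
eef_pos: [0.4519, -0.2847, 0.0064]
tool_rot: [-0.002, 0.619, 0.786, -0.0]
contact_force: [-0.4, -0.6, 0.1]
gripper_width: 0.994
grasp_force: 0.0
```

```bash
python3 - <<'E'
from h import *
plan(.4538,-.2836,.003,13.6)
E
```

```text
t 2.6 p [ 451.9 -284.7    6.4] yaw 13.58 tilt z [-0.0028  0.0015 -1.    ] w 84.9 F [-0.4 -0.6  0.1] grip 0.0
turn [-0.14 -0.12 -0.02] shift after turn [0.6 2.1 3.4] shift now [0.6 2.1 3.4]
```

>>> {"fn": "jog_arm", "kwargs": {
  "rows": [
    {"x": 0.6, "y": 1.5, "z": 2, "ax": -0.1, "ay": -0.1, "az": 0, "fingers": 85},
    {"x": 0, "y": 0, "z": 0, "ax": 0, "ay": 0, "az": 0, "fingers": 20},
    {"x": 0, "y": 0, "z": 0, "ax": 0, "ay": 0, "az": 0, "fingers": 20},
    {"x": 0, "y": 0, "z": 0, "ax": 0, "ay": 0, "az": 0, "fingers": 20},
    {"x": 0, "y": 0, "z": 0, "ax": 0, "ay": 0, "az": 0, "fingers": 20},
    {"x": 0, "y": 0, "z": 0, "ax": 0, "ay": 0, "az": 0, "fingers": 20},
    {"x": 0, "y": 0, "z": 0, "ax": 0, "ay": 0, "az": 0, "fingers": 20},
    {"x": 0, "y": 0, "z": 0, "ax": 0, "ay": 0, "az": 0, "fingers": 20}
  ],
  "force": 60
}}

```text
t: 3.4
eef_pos: [0.4552, -0.2847, 0.0073]
tool_rot: [0.002, 0.619, 0.786, 0.0]
contact_force: [-1.2, 0.3, 6.4]
gripper_width: 0.287
grasp_force: 60.5
```

```bash
python3 - <<'E'
from h import *
plan(.4538,-.2836,.153,13.6)
E
```

```text
t 3.4 p [ 455.2 -284.7    7.3] yaw 13.57 tilt z [ 0.0035 -0.0022 -1.    ] w 24.5 F [-1.2  0.3  6.4] grip 60.5
turn [ 0.17  0.17 -0.03] shift after turn [   1.4   -1.1 -145.7] shift now [   0.9   -0.6 -145.7]
```

Gripped. Lifting and carrying it to the recorder.

>>> {"fn": "jog_arm", "kwargs": {
  "rows": [
    {"x": 0, "y": 0, "z": -10, "ax": 0, "ay": 0, "az": 0, "fingers": 20},
    {"x": 0, "y": 0, "z": -30, "ax": 0, "ay": 0, "az": 0, "fingers": 20},
    {"x": 0, "y": 0, "z": -40, "ax": 0, "ay": 0, "az": 0, "fingers": 20},
    {"x": 10, "y": 4, "z": -40, "ax": 0, "ay": 0, "az": 0, "fingers": 20},
    {"x": 25, "y": 10, "z": -30, "ax": 0, "ay": 0, "az": 0, "fingers": 20},
    {"x": 40, "y": 15, "z": 0, "ax": 0, "ay": 0, "az": 0, "fingers": 20},
    {"x": 40, "y": 15, "z": 0, "ax": 0, "ay": 0, "az": 0, "fingers": 20},
    {"x": 40, "y": 15, "z": 0, "ax": 0, "ay": 0, "az": 0, "fingers": 20}
  ]
}}

```text
t: 4.2
eef_pos: [0.4748, -0.1183, 0.157]
tool_rot: [0.002, 0.619, 0.785, 0.0]
contact_force: [1.0, -0.2, -1.6]
gripper_width: 0.288
grasp_force: 59.6
```

>>> {"fn": "jog_arm", "kwargs": {
  "rows": [
    {"x": 40, "y": 15, "z": 0, "ax": 0, "ay": 0, "az": 0, "fingers": 20},
    {"x": 40, "y": 15, "z": 0, "ax": 0, "ay": 0, "az": 0, "fingers": 20},
    {"x": 40, "y": 15, "z": 0, "ax": 0, "ay": 0, "az": 0, "fingers": 20},
    {"x": 40, "y": 15, "z": 0, "ax": 0, "ay": 0, "az": 0, "fingers": 20},
    {"x": 40, "y": 15, "z": 0, "ax": 0, "ay": 0, "az": 6, "fingers": 20},
    {"x": 30, "y": 10, "z": 0, "ax": 0, "ay": 0, "az": 7, "fingers": 20},
    {"x": 10, "y": 5, "z": 0, "ax": 0, "ay": 0, "az": 6.9, "fingers": 20},
    {"x": 0, "y": 0, "z": 0, "ax": 0, "ay": 0, "az": 0, "fingers": 20}
  ]
}}

```text
t: 5.0
eef_pos: [0.5118, 0.1359, 0.1564]
tool_rot: [0.001, 0.744, 0.668, 0.001]
contact_force: [0.6, -0.2, -1.2]
gripper_width: 0.29
grasp_force: 59.6
```

```bash
python3 - <<'E'
from h import *
plan(.5144,.1317,.15,-6.3)
snap('top','top2');snap('side','side2')
crop('top2',160,190,200,150,4,'c4')
E
```

```text
t 5.0 p [511.8 135.9 156.4] yaw -6.17 tilt z [ 2.7e-03 -3.0e-04 -1.0e+00] w 24.8 F [ 0.6 -0.2 -1.2] grip 59.6
turn [0.15 0.   0.13] shift after turn [-3.9  3.   6.4] shift now [-3.9  3.   6.4]
```

View pics/c4.png

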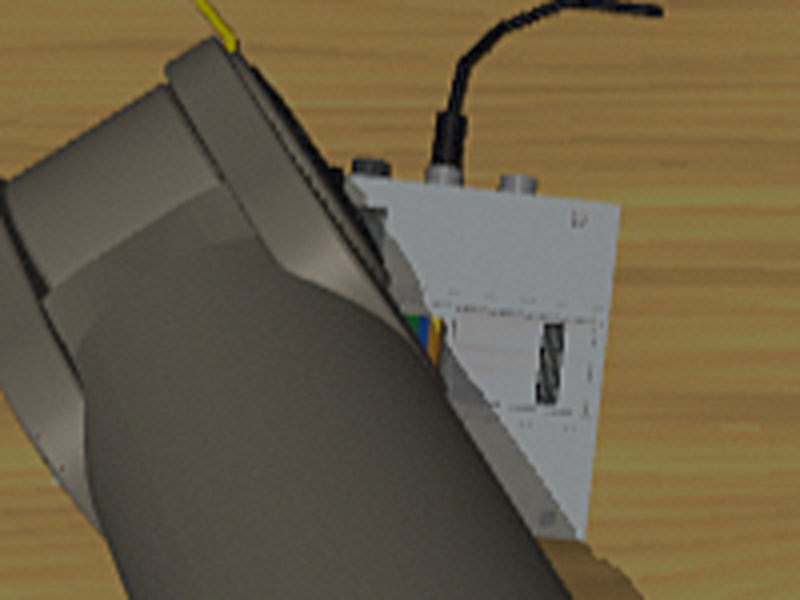

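The arm hides the bay from above, and only the nose shows at (425,335). I'll lower to just above the deck, short of the sprung contact, and check from the side camera.

>>> {"fn": "jog_arm", "kwargs": {
  "rows": [
    {"x": -2, "y": 2, "z": 15, "ax": 0.1, "ay": 0, "az": 0.1, "fingers": 20},
    {"x": -2, "y": 1, "z": 20, "ax": 0, "ay": 0, "az": 0, "fingers": 20},
    {"x": 0, "y": 0, "z": 15, "ax": 0, "ay": 0, "az": 0, "fingers": 20},
    {"x": 0, "y": 0, "z": 10, "ax": 0, "ay": 0, "az": 0, "fingers": 20},
    {"x": 0, "y": 0, "z": 7, "ax": 0, "ay": 0, "az": 0, "fingers": 20},
    {"x": 0, "y": 0, "z": 4, "ax": 0, "ay": 0, "az": 0, "fingers": 20},
    {"x": 0, "y": 0, "z": 0, "ax": 0, "ay": 0, "az": 0, "fingers": 20},
    {"x": 0, "y": 0, "z": 0, "ax": 0, "ay": 0, "az": 0, "fingers": 20}
  ]
}}

```text
t: 5.9
eef_pos: [0.5149, 0.1294, 0.0853]
tool_rot: [0.001, 0.746, 0.666, 0.0]
contact_force: [0.3, -0.2, -1.2]
gripper_width: 0.29
grasp_force: 59.6
```

```bash
python3 - <<'E'
from h import *
plan(.5144,.1317,.085,-6.3)
snap('side','side3');snap('top','top3')
crop('side3',265,240,125,94,6.4,'c5')
E
```

```text
t 5.9 p [514.9 129.4  85.3] yaw -6.41 tilt z [ 1.2e-03 -8.0e-04 -1.0e+00] w 24.8 F [ 0.3 -0.2 -1.2] grip 59.6
turn [ 0.07  0.04 -0.11] shift after turn [ 2.2 -0.7  0.3] shift now [ 2.2 -0.7  0.3]
```

View pics/c5.png

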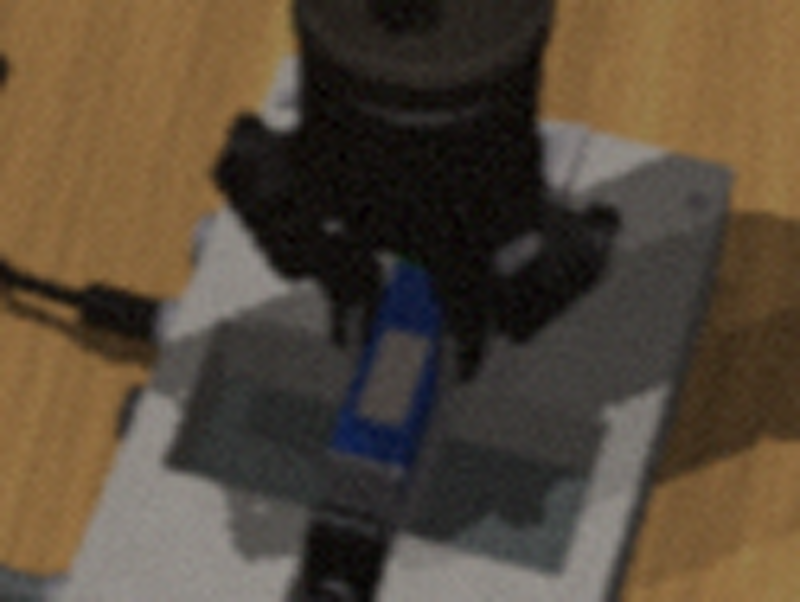

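The tail's top edge runs from (332,452) to (408,470). The sprung block's near top edge runs from about (312,515) to (390,530).

```bash
python3 - <<'E'
from h import *
th=np.radians(-6.3);R=np.array([[np.cos(th),-np.sin(th)],[np.sin(th),np.cos(th)]]);t=np.array([.5168,.1536])
L=lambda u,v,z,f='side3':((onz(f,*full(u,v,265,240,6.4),z)[:2]-t)@R*1000).round(1)
print('tcp',(bot.get_obs()['eef_pos'][:2]-t)@R*1000)
for n,u,v,z in[('tailL',332,452,.102),('tailR',408,470,.102),('tbL',322,508,.078),('tbR',397,528,.078),('blkL',312,515,.09),('blkR',390,530,.09),('reccorn FL',167,465,.07),('FR',560,573,.07)]: print(n,L(u,v,z))
# what side camera says about recorder: unobstructed side0 crop
crop('side0',265,240,125,137,4.37,'c6')
E
```

```text
tcp [  0.8290422  -24.27991438]
tailL [10.4 27.5]
tailR [-15.3  26.5]
tbL [11.4 34.9]
tbR [-14.5  34.6]
blkL [11.6 45.4]
blkR [-14.4  43. ]
reccorn FL [67.7 30.2]
FR [-69.5  29.9]
```

View pics/c6.png

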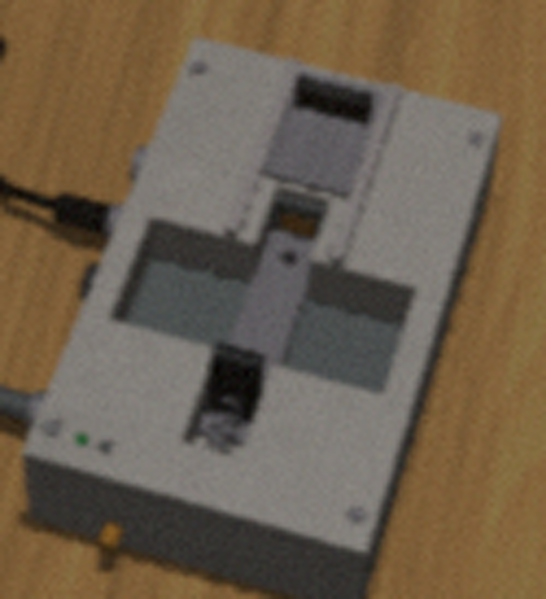

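```bash
cat > ov.py <<'E'
from h import *
th=np.radians(-6.3);R=np.array([[np.cos(th),-np.sin(th)],[np.sin(th),np.cos(th)]]);t=np.array([.5168,.1536])
def panel(f,u0,v0,w,h,s,polys):
    i=cv2.imread(f'pics/{f}.png')[v0:v0+h,u0:u0+w]; i=cv2.convertScaleAbs(cv2.resize(i,None,fx=s,fy=s,interpolation=cv2.INTER_CUBIC),alpha=1.7)
    for P,c in polys:
        p=np.array([[(a-u0+.5)*s-.5,(b-v0+.5)*s-.5] for a,b in (proj(f,q) for q in P)]); cv2.polylines(i,[np.round(p*8).astype(np.int32)],True,c,1,cv2.LINE_AA,3)
    return i
def rec(pts,z): return [np.append(R@np.array(p)/1+t,z) for p in pts]
def box(x0,x1,y0,y1,z): return rec([(x0,y0),(x1,y0),(x1,y1),(x0,y1)],z)
E
python3 - <<'E'
from ov import *
p=bot.get_obs()['eef_pos']; l=(p[:2]-t)@R; zt=p[2]-.0073+.024
S=[(box(l[0]-.013,l[0]+.013,l[1]-.055,l[1]+.055,zt),(0,255,255))]
D=[(box(-.07,.07,-.032,.032,.07),(0,255,0)),(box(-.085,.085,-.15,.115,.07),(0,255,0)),(box(-.031,.031,-.147,-.033,.076),(255,0,255))]
a=panel('top3',225,230,100,75,6,S+D); b=panel('side3',270,270,80,75,6,S+D)
cv2.imwrite('pics/c7.png',cv2.resize(np.hstack([a[:, :320+280],b])[:, :],None,fx=.74,fy=.74,interpolation=cv2.INTER_AREA) if 0 else np.vstack([a[20:300,:],b[80:400,:].copy() if b.shape[1]==600 else cv2.copyMakeBorder(b[80:400],0,0,0,600-b.shape[1],cv2.BORDER_CONSTANT)]))
E
```

```text
(no output)
```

View pics/c7.png

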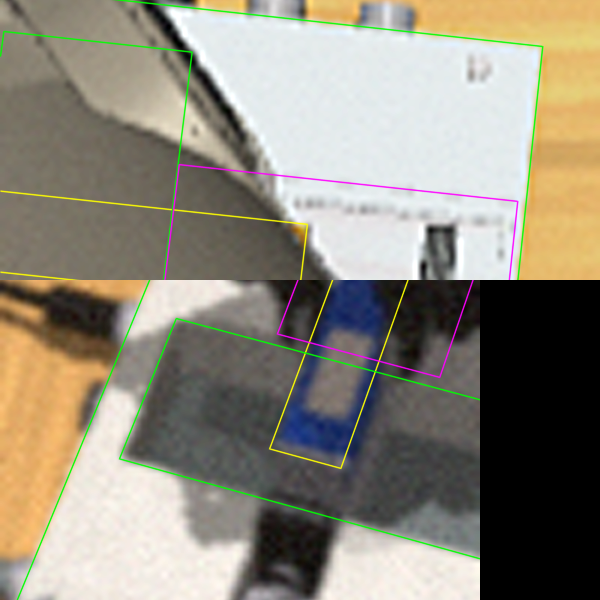

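```bash
python3 - <<'E'
from h import *
P=[(195,38),(498,118),(365,550),(28,460),(150,220),(413,290),(383,390),(115,320)]
L=[(.085,-.15),(-.085,-.15),(-.085,.115),(.085,.115),(.07,-.032),(-.07,-.032),(-.07,.032),(.07,.032)]
W=[onz('side0',*full(u,v,265,240,4.37),.07) for u,v in P]
t,th,r=fit(L,W);print('side rec',t,np.degrees(th),r.round(1).tolist())
P=[(105,60),(750,130),(707,550),(42,478),(458,137),(305,122),(413,480),(257,465)]
L=[(.085,.115),(.085,-.15),(-.085,-.15),(-.085,.115),(.07,-.032),(.07,.032),(-.07,-.032),(-.07,.032)]
W=[onz('top0',*full(u,v,165,215),.07) for u,v in P]
t,th,r=fit(L,W);print('top rec',t,np.degrees(th),r.round(1).tolist())
# spring block / end wall using side0: block top -y edge, end wall deck edge
R=np.array([[np.cos(th),-np.sin(th)],[np.sin(th),np.cos(th)]])
for n,u,v,z in [('blk',240,350,.09),('endwall edge',300,205,.07),('brass',295,215,.056)]: print(n,((onz('side0',*full(u,v,265,240,4.37),z)[:2]-t)@R*1000).round(1))
# stick in side3: bluish mask edges
i=cv2.imread('pics/side3.png').astype(int)
for v in range(285,312,3):
    row=i[v,300:345]; b=row[:,0]-row[:,2]; k=np.where(b>35)[0]; 
    if len(k): print(v,300+k[0],300+k[-1],b[k[0]-1:k[-1]+3].tolist())
E
```

```text
side rec [0.51600583 0.15423081] -5.9026332616764705 [[-1.4, -0.5], [1.1, 2.7], [2.4, -1.6], [-2.6, 1.6], [-0.0, 0.7], [1.9, 1.3], [1.1, -3.0], [-2.4, -1.3]]
top rec [0.51644312 0.15367993] -6.316422726248771 [[-0.2, -0.5], [0.4, 0.7], [0.5, -0.1], [0.9, -0.3], [-0.6, 0.6], [-1.5, -1.0], [0.7, 1.2], [-0.2, -0.6]]
blk [-0.2 40.6]
endwall edge [ -0.4 -62.5]
brass [  2.6 -65.1]
285 326 331 [30, 37, 44, 37, 37, 43, 38, 23, 2]
288 325 332 [28, 40, 43, 42, 38, 40, 37, 46, 36, 23, 9]
291 330 332 [30, 38, 42, 36, 20, 3]
300 320 331 [10, 36, 28, 3, -6, -6, -8, -10, -8, -11, 3, 27, 36, 26, 9]
303 330 330 [21, 38, 33, 17]
306 318 329 [23, 49, 57, 48, 44, 40, 30, 28, 23, 20, 22, 34, 41, 30, 18]
309 317 328 [20, 42, 52, 55, 61, 55, 51, 46, 40, 41, 46, 38, 49, 32, 17]
```

```bash
python3 - <<'E'
from ov import *
p=bot.get_obs()['eef_pos']; l=(p[:2]-t)@R; zb=p[2]-.0073
def xat(a,b,v):
    A=proj('side3',np.append(R@np.array(a[:2])+t,a[2]));B=proj('side3',np.append(R@np.array(b[:2])+t,b[2])); return round(A[0]+(v-A[1])*(B[0]-A[0])/(B[1]-A[1]),2)
for v in (288,300,306,309):
    print(v,[xat((l[0]+dx,l[1]-.055,zb+dz),(l[0]+dx,l[1]+.055,zb+dz),v) for dx,dz in((.013,.024),(-.013,.024),(-.013,0))])
i=cv2.imread('pics/side3.png').astype(int)
for v in(300,306,309): print(v,[tuple(x) for x in i[v,313:334]])
E
```

```text
288 [np.float64(323.01), np.float64(335.65), np.float64(337.49)]
300 [np.float64(318.54), np.float64(331.38), np.float64(333.25)]
306 [np.float64(316.3), np.float64(329.24), np.float64(331.12)]
309 [np.float64(315.18), np.float64(328.17), np.float64(330.06)]
300 [(np.int64(56), np.int64(60), np.int64(59)), (np.int64(56), np.int64(59), np.int64(60)), (np.int64(59), np.int64(61), np.int64(61)), (np.int64(53), np.int64(54), np.int64(57)), (np.int64(57), np.int64(59), np.int64(61)), (np.int64(55), np.int64(54), np.int64(56)), (np.int64(49), np.int64(39), np.int64(39)), (np.int64(56), np.int64(29), np.int64(20)), (np.int64(58), np.int64(39), np.int64(30)), (np.int64(63), np.int64(57), np.int64(60)), (np.int64(68), np.int64(67), np.int64(74)), (np.int64(72), np.int64(71), np.int64(78)), (np.int64(67), np.int64(69), np.int64(75)), (np.int64(66), np.int64(69), np.int64(76)), (np.int64(64), np.int64(68), np.int64(72)), (np.int64(65), np.int64(70), np.int64(76)), (np.int64(61), np.int64(56), np.int64(58)), (np.int64(60), np.int64(37), np.int64(33)), (np.int64(56), np.int64(27), np.int64(20)), 
[... 1245 characters left out ...]
.int64(75), np.int64(38), np.int64(23)), (np.int64(79), np.int64(36), np.int64(24)), (np.int64(74), np.int64(31), np.int64(13)), (np.int64(72), np.int64(32), np.int64(17)), (np.int64(74), np.int64(34), np.int64(23)), (np.int64(62), np.int64(33), np.int64(16)), (np.int64(59), np.int64(29), np.int64(19)), (np.int64(59), np.int64(30), np.int64(18)), (np.int64(56), np.int64(23), np.int64(10)), (np.int64(59), np.int64(28), np.int64(21)), (np.int64(59), np.int64(25), np.int64(10)), (np.int64(51), np.int64(27), np.int64(19)), (np.int64(44), np.int64(30), np.int64(27)), (np.int64(44), np.int64(37), np.int64(38)), (np.int64(45), np.int64(44), np.int64(44)), (np.int64(43), np.int64(44), np.int64(44))]
```

Both cameras agree with the TCP to better than about 0.5 mm sideways. Tool x is recorder +y, and tool y is recorder +x. I'll centre it and then approach the sprung contact slowly.

>>> {"fn": "jog_arm", "kwargs": {
  "rows": [
    {"x": 2, "y": -0.8, "z": 0, "ax": 0, "ay": 0, "az": -0.1, "fingers": 20},
    {"x": 2, "y": 0, "z": 0, "ax": 0, "ay": 0, "az": 0, "fingers": 20},
    {"x": 2, "y": 0, "z": 1, "ax": 0, "ay": 0, "az": 0, "fingers": 20},
    {"x": 2, "y": 0, "z": 1, "ax": 0, "ay": 0, "az": 0, "fingers": 20},
    {"x": 1, "y": 0, "z": 1, "ax": 0, "ay": 0, "az": 0, "fingers": 20},
    {"x": 1, "y": 0, "z": 0, "ax": 0, "ay": 0, "az": 0, "fingers": 20},
    {"x": 1, "y": 0, "z": 0, "ax": 0, "ay": 0, "az": 0, "fingers": 20},
    {"x": 0, "y": 0, "z": 0, "ax": 0, "ay": 0, "az": 0, "fingers": 20}
  ]
}}

```text
t: 6.8
eef_pos: [0.5148, 0.1395, 0.0817]
tool_rot: [0.001, 0.745, 0.667, -0.001]
contact_force: [-0.7, -3.0, -1.2]
gripper_width: 0.285
grasp_force: 59.6
```

```bash
cat >> h.py <<'E'
def st():
    o=bot.get_obs(); th=np.radians(-6.3);R=np.array([[np.cos(th),-np.sin(th)],[np.sin(th),np.cos(th)]])
    q=o['tool_rot']; M=RR.from_quat(q[[1,2,3,0]]).as_matrix()
    print('t',round(o['t'],1),'rec xy',((o['eef_pos'][:2]-[.5166,.1536])@R*1000).round(2),'z',round(o['eef_pos'][2]*1000,2),'yaw',round(np.degrees(np.arctan2(M[1,1],M[0,1])),2),'tilt',(M[:2,2]*57.3).round(2),'F rec',(o['contact_force'][:2]@R).round(1),o['contact_force'][2].round(1),'tq',o['torque'].round(2),'grip',round(o['grasp_force'],1),'w',round(o['gripper_width']*85.4,1))
E
python3 -c "from h import *;st()"
```

```text
t 6.8 rec xy [ -0.27 -14.2 ] z 81.74 yaw -6.35 tilt [-0.01 -0.12] F rec [-0.4 -3.1] -1.2 tq [-0.6   0.1  -0.02] grip 59.6 w 24.3
```

Contact with the spring is felt at about 3 N. Pushing on slowly.

>>> {"fn": "jog_arm", "kwargs": {
  "rows": [
    {"x": 1, "y": 0.2, "z": 0, "ax": 0, "ay": 0, "az": 0, "fingers": 20},
    {"x": 1, "y": 0, "z": 0, "ax": 0, "ay": 0, "az": 0, "fingers": 20},
    {"x": 1, "y": 0, "z": 0, "ax": 0, "ay": 0, "az": 0, "fingers": 20},
    {"x": 1, "y": 0, "z": 0, "ax": 0, "ay": 0, "az": 0, "fingers": 20},
    {"x": 1, "y": 0, "z": 0, "ax": 0, "ay": 0, "az": 0, "fingers": 20},
    {"x": 1, "y": 0, "z": 0, "ax": 0, "ay": 0, "az": 0, "fingers": 20},
    {"x": 0, "y": 0, "z": 0, "ax": 0, "ay": 0, "az": 0, "fingers": 20},
    {"x": 0, "y": 0, "z": 0, "ax": 0, "ay": 0, "az": 0, "fingers": 20}
  ]
}}

```text
t: 7.6
eef_pos: [0.5153, 0.1443, 0.0816]
tool_rot: [0.001, 0.745, 0.667, -0.002]
contact_force: [-2.5, -6.9, 0.1]
gripper_width: 0.29
grasp_force: 59.9
```

```bash
python3 -c "from h import *;st()"
```

```text
t 7.6 rec xy [-0.24 -9.34] z 81.64 yaw -6.39 tilt [-0.06 -0.21] F rec [-1.8 -7.1] 0.1 tq [-1.45  0.41  0.02] grip 59.9 w 24.7
```

>>> {"fn": "jog_arm", "kwargs": {
  "rows": [
    {"x": 1, "y": 0.2, "z": 0, "ax": 0, "ay": 0, "az": 0, "fingers": 20},
    {"x": 1, "y": 0, "z": 0, "ax": 0, "ay": 0, "az": 0.05, "fingers": 20},
    {"x": 1, "y": 0, "z": 0, "ax": 0, "ay": 0, "az": 0, "fingers": 20},
    {"x": 1, "y": 0, "z": 0, "ax": 0, "ay": 0, "az": 0, "fingers": 20},
    {"x": 0.6, "y": 0, "z": 0, "ax": 0, "ay": 0, "az": 0, "fingers": 20},
    {"x": 0.4, "y": 0, "z": 0, "ax": 0, "ay": 0, "az": 0, "fingers": 20},
    {"x": 0, "y": 0, "z": 0, "ax": 0, "ay": 0, "az": 0, "fingers": 20},
    {"x": 0, "y": 0, "z": 0, "ax": 0, "ay": 0, "az": 0, "fingers": 20}
  ]
}}

```text
t: 8.4
eef_pos: [0.5157, 0.1479, 0.0815]
tool_rot: [0.001, 0.746, 0.666, -0.003]
contact_force: [-3.7, -10.4, 2.6]
gripper_width: 0.286
grasp_force: 60.2
```

```bash
python3 -c "
from h import *
st()
for k in range(3): bot.read_camera('side'); st()"
```

```text
t 8.4 rec xy [-0.28 -5.81] z 81.51 yaw -6.49 tilt [-0.13 -0.33] F rec [ -2.5 -10.7] 2.6 tq [-2.11  0.65 -0.03] grip 60.2 w 24.5
t 8.4 rec xy [-0.24 -5.83] z 81.53 yaw -6.49 tilt [-0.13 -0.33] F rec [ -1.6 -11. ] 2.4 tq [-2.18  0.63  0.06] grip 60.2 w 24.3
t 8.5 rec xy [-0.29 -5.84] z 81.51 yaw -6.49 tilt [-0.13 -0.33] F rec [ -1.7 -11.4] 2.4 tq [-2.08  0.65  0.08] grip 60.2 w 24.4
t 8.6 rec xy [-0.29 -5.83] z 81.49 yaw -6.49 tilt [-0.13 -0.33] F rec [ -0.6 -10.3] 3.2 tq [-2.09  0.65  0.09] grip 60.2 w 24.9
```

>>> {"fn": "jog_arm", "kwargs": {
  "rows": [
    {"x": 0.5, "y": 0.2, "z": 0, "ax": 0, "ay": 0.3, "az": -0.15, "fingers": 20},
    {"x": 0.5, "y": 0, "z": 0, "ax": 0, "ay": 0, "az": 0, "fingers": 20},
    {"x": 0.5, "y": 0, "z": 0, "ax": 0, "ay": 0, "az": 0, "fingers": 20},
    {"x": 0, "y": 0, "z": 0, "ax": 0, "ay": 0, "az": 0, "fingers": 20},
    {"x": 0, "y": 0, "z": 0, "ax": 0, "ay": 0, "az": 0, "fingers": 20},
    {"x": 0, "y": 0, "z": 0, "ax": 0, "ay": 0, "az": 0, "fingers": 20},
    {"x": 0, "y": 0, "z": 0, "ax": 0, "ay": 0, "az": 0, "fingers": 20},
    {"x": 0, "y": 0, "z": 0, "ax": 0, "ay": 0, "az": 0, "fingers": 20}
  ]
}}

```text
t: 9.35
eef_pos: [0.5159, 0.1488, 0.0814]
tool_rot: [-0.0, 0.745, 0.667, -0.001]
contact_force: [-3.0, -11.2, 3.4]
gripper_width: 0.289
grasp_force: 60.1
```

```bash
python3 -c "
from h import *
st()
for k in range(3): bot.read_camera('side'); st()"
```

```text
t 9.3 rec xy [-0.13 -4.88] z 81.36 yaw -6.36 tilt [-0.12 -0.07] F rec [ -1.8 -11.5] 3.4 tq [-2.32  0.63  0.03] grip 60.1 w 24.7
t 9.4 rec xy [-0.14 -4.85] z 81.36 yaw -6.36 tilt [-0.12 -0.07] F rec [ -2.7 -12. ] 1.8 tq [-2.37  0.62  0.05] grip 60.1 w 24.5
t 9.4 rec xy [-0.15 -4.87] z 81.36 yaw -6.35 tilt [-0.12 -0.07] F rec [ -2.6 -11.5] 2.9 tq [-2.42  0.63  0.02] grip 60.1 w 24.4
t 9.5 rec xy [-0.13 -4.87] z 81.36 yaw -6.36 tilt [-0.12 -0.07] F rec [ -1.4 -12.1] 2.6 tq [-2.35  0.68  0.03] grip 60.1 w 24.9
```

About 9.8 mm of compression. A touch more, then start going down.

>>> {"fn": "jog_arm", "kwargs": {
  "rows": [
    {"x": 0.5, "y": 0.1, "z": 0, "ax": 0, "ay": 0.05, "az": -0.05, "fingers": 20},
    {"x": 0, "y": 0, "z": 1, "ax": 0, "ay": 0, "az": 0, "fingers": 20},
    {"x": 0, "y": 0, "z": 1, "ax": 0, "ay": 0, "az": 0, "fingers": 20},
    {"x": 0, "y": 0, "z": 1, "ax": 0, "ay": 0, "az": 0, "fingers": 20},
    {"x": 0, "y": 0, "z": 1, "ax": 0, "ay": 0, "az": 0, "fingers": 20},
    {"x": 0, "y": 0, "z": 1, "ax": 0, "ay": 0, "az": 0, "fingers": 20},
    {"x": 0, "y": 0, "z": 0, "ax": 0, "ay": 0, "az": 0, "fingers": 20},
    {"x": 0, "y": 0, "z": 0, "ax": 0, "ay": 0, "az": 0, "fingers": 20}
  ]
}}

```text
t: 10.3
eef_pos: [0.517, 0.1491, 0.0767]
tool_rot: [-0.0, 0.745, 0.667, -0.0]
contact_force: [-1.1, -13.3, 4.1]
gripper_width: 0.289
grasp_force: 60.3
```

```bash
python3 -c "
from h import *
st()
for k in range(2): bot.read_camera('side'); st()"
```

```text
t 10.3 rec xy [ 0.87 -4.39] z 76.72 yaw -6.35 tilt [-0.03 -0.01] F rec [  0.4 -13.3] 4.1 tq [-2.43  0.37 -0.1 ] grip 60.3 w 24.7
t 10.3 rec xy [ 0.81 -4.42] z 76.69 yaw -6.34 tilt [-0.03 -0.01] F rec [  0.2 -12.9] 3.6 tq [-2.46  0.29 -0.04] grip 60.3 w 25.0
t 10.4 rec xy [ 0.86 -4.41] z 76.73 yaw -6.35 tilt [-0.03 -0.01] F rec [ -0.9 -13.2] 3.4 tq [-2.45  0.31 -0.05] grip 60.3 w 24.7
```

>>> {"fn": "jog_arm", "kwargs": {
  "rows": [
    {"x": -0.3, "y": -0.4, "z": 0, "ax": 0, "ay": 0, "az": -0.05, "fingers": 20},
    {"x": 0, "y": -0.4, "z": 0, "ax": 0, "ay": 0, "az": 0, "fingers": 20},
    {"x": 0, "y": 0, "z": 0, "ax": 0, "ay": 0, "az": 0, "fingers": 20},
    {"x": 0, "y": 0, "z": 0, "ax": 0, "ay": 0, "az": 0, "fingers": 20},
    {"x": 0, "y": 0, "z": 0.5, "ax": 0, "ay": 0, "az": 0, "fingers": 20},
    {"x": 0, "y": 0, "z": 0.5, "ax": 0, "ay": 0, "az": 0, "fingers": 20},
    {"x": 0, "y": 0, "z": 0, "ax": 0, "ay": 0, "az": 0, "fingers": 20},
    {"x": 0, "y": 0, "z": 0, "ax": 0, "ay": 0, "az": 0, "fingers": 20}
  ]
}}

```text
t: 11.2
eef_pos: [0.5168, 0.149, 0.076]
tool_rot: [0.0, 0.745, 0.667, 0.0]
contact_force: [-0.4, -11.6, 3.2]
gripper_width: 0.284
grasp_force: 60.3
```

```bash
python3 -c "
from h import *
st()
for k in range(2): bot.read_camera('side'); st()"
```

```text
t 11.2 rec xy [ 0.69 -4.53] z 75.98 yaw -6.32 tilt [0.04 0.02] F rec [  0.9 -11.6] 3.2 tq [-2.42  0.09 -0.05] grip 60.3 w 24.3
t 11.2 rec xy [ 0.68 -4.51] z 75.99 yaw -6.32 tilt [0.04 0.02] F rec [  1.  -11.5] 3.6 tq [-2.42  0.12 -0.04] grip 60.3 w 24.2
t 11.3 rec xy [ 0.68 -4.53] z 75.99 yaw -6.32 tilt [0.04 0.02] F rec [  1.5 -11.5] 4.6 tq [-2.5   0.09 -0.09] grip 60.3 w 24.7
```

>>> {"fn": "jog_arm", "kwargs": {
  "rows": [
    {"x": 0, "y": 0, "z": 0.7, "ax": 0, "ay": 0, "az": 0, "fingers": 20},
    {"x": 0, "y": 0, "z": 0.7, "ax": 0, "ay": 0, "az": 0, "fingers": 20},
    {"x": 0, "y": 0, "z": 0.7, "ax": 0, "ay": 0, "az": 0, "fingers": 20},
    {"x": 0, "y": 0, "z": 0.7, "ax": 0, "ay": 0, "az": 0, "fingers": 20},
    {"x": 0, "y": 0, "z": 0, "ax": 0, "ay": 0, "az": 0, "fingers": 20},
    {"x": 0, "y": 0, "z": 0, "ax": 0, "ay": 0, "az": 0, "fingers": 20},
    {"x": 0, "y": 0, "z": 0, "ax": 0, "ay": 0, "az": 0, "fingers": 20},
    {"x": 0, "y": 0, "z": 0, "ax": 0, "ay": 0, "az": 0, "fingers": 20}
  ]
}}

```text
t: 12.1
eef_pos: [0.5166, 0.149, 0.0731]
tool_rot: [0.0, 0.745, 0.667, 0.0]
contact_force: [-0.4, -12.4, 4.1]
gripper_width: 0.288
grasp_force: 60.3
```

```bash
python3 -c "
from h import *
st()
for k in range(2): bot.read_camera('side'); st()"
```

```text
t 12.1 rec xy [ 0.54 -4.56] z 73.12 yaw -6.31 tilt [0.02 0.01] F rec [  0.9 -12.4] 4.1 tq [-2.45  0.13 -0.1 ] grip 60.3 w 24.6
t 12.2 rec xy [ 0.54 -4.57] z 73.11 yaw -6.31 tilt [0.02 0.01] F rec [  0.4 -12.1] 4.6 tq [-2.48  0.15 -0.1 ] grip 60.3 w 24.9
t 12.2 rec xy [ 0.54 -4.57] z 73.11 yaw -6.31 tilt [0.02 0.01] F rec [ -0.1 -12.1] 4.2 tq [-2.41  0.14 -0.12] grip 60.3 w 24.5
```

It follows the command freely, with no edge contact. Further down.

>>> {"fn": "jog_arm", "kwargs": {
  "rows": [
    {"x": 0, "y": -0.3, "z": 1, "ax": 0, "ay": 0, "az": 0, "fingers": 20},
    {"x": 0, "y": 0, "z": 1, "ax": 0, "ay": 0, "az": 0, "fingers": 20},
    {"x": 0, "y": 0, "z": 1, "ax": 0, "ay": 0, "az": 0, "fingers": 20},
    {"x": 0, "y": 0, "z": 1, "ax": 0, "ay": 0, "az": 0, "fingers": 20},
    {"x": 0, "y": 0, "z": 1, "ax": 0, "ay": 0, "az": 0, "fingers": 20},
    {"x": 0, "y": 0, "z": 1, "ax": 0, "ay": 0, "az": 0, "fingers": 20},
    {"x": 0, "y": 0, "z": 0, "ax": 0, "ay": 0, "az": 0, "fingers": 20},
    {"x": 0, "y": 0, "z": 0, "ax": 0, "ay": 0, "az": 0, "fingers": 20}
  ]
}}

```text
t: 13.0
eef_pos: [0.5162, 0.149, 0.067]
tool_rot: [-0.0, 0.745, 0.667, 0.0]
contact_force: [0.3, -12.1, 3.6]
gripper_width: 0.288
grasp_force: 60.3
```

```bash
python3 -c "
from h import *
st()
for k in range(2): bot.read_camera('side'); st()"
```

```text
t 13.0 rec xy [ 0.08 -4.6 ] z 67.01 yaw -6.31 tilt [0. 0.] F rec [  1.6 -12. ] 3.6 tq [-2.49  0.14 -0.09] grip 60.3 w 24.6
t 13.1 rec xy [ 0.07 -4.64] z 67.01 yaw -6.31 tilt [0. 0.] F rec [  0.4 -12.6] 4.0 tq [-2.41  0.19 -0.11] grip 60.3 w 24.4
t 13.1 rec xy [ 0.07 -4.63] z 67.01 yaw -6.31 tilt [0. 0.] F rec [  0.3 -12.6] 2.8 tq [-2.49  0.2  -0.07] grip 60.3 w 24.6
```

>>> {"fn": "jog_arm", "kwargs": {
  "rows": [
    {"x": 0, "y": 0, "z": 1, "ax": 0, "ay": 0, "az": 0, "fingers": 20},
    {"x": 0, "y": 0, "z": 1, "ax": 0, "ay": 0, "az": 0, "fingers": 20},
    {"x": 0, "y": 0, "z": 1.5, "ax": 0, "ay": 0, "az": 0, "fingers": 20},
    {"x": 0, "y": 0, "z": 1.5, "ax": 0, "ay": 0, "az": 0, "fingers": 20},
    {"x": 0, "y": 0, "z": 1.5, "ax": 0, "ay": 0, "az": 0, "fingers": 20},
    {"x": 0, "y": 0, "z": 1.5, "ax": 0, "ay": 0, "az": 0, "fingers": 20},
    {"x": 0, "y": 0, "z": 1, "ax": 0, "ay": 0, "az": 0, "fingers": 20},
    {"x": 0, "y": 0, "z": 0, "ax": 0, "ay": 0, "az": 0, "fingers": 20}
  ]
}}

```text
t: 13.9
eef_pos: [0.516, 0.149, 0.0579]
tool_rot: [-0.0, 0.745, 0.667, -0.0]
contact_force: [-0.8, -11.5, 3.4]
gripper_width: 0.286
grasp_force: 60.3
```

```bash
python3 -c "
from h import *
st()"
```

```text
t 13.9 rec xy [-0.1  -4.59] z 57.91 yaw -6.3 tilt [-0.02 -0.  ] F rec [  0.4 -11.5] 3.4 tq [-2.45  0.24 -0.08] grip 60.3 w 24.4
```

>>> {"fn": "jog_arm", "kwargs": {
  "rows": [
    {"x": 0, "y": 0, "z": 1, "ax": 0, "ay": 0, "az": 0, "fingers": 20},
    {"x": 0, "y": 0, "z": 1, "ax": 0, "ay": 0, "az": 0, "fingers": 20},
    {"x": 0, "y": 0, "z": 1, "ax": 0, "ay": 0, "az": 0, "fingers": 20},
    {"x": 0, "y": 0, "z": 0.7, "ax": 0, "ay": 0, "az": 0, "fingers": 20},
    {"x": 0, "y": 0, "z": 0.7, "ax": 0, "ay": 0, "az": 0, "fingers": 20},
    {"x": 0, "y": 0, "z": 0.5, "ax": 0, "ay": 0, "az": 0, "fingers": 20},
    {"x": 0, "y": 0, "z": 0.5, "ax": 0, "ay": 0, "az": 0, "fingers": 20},
    {"x": 0, "y": 0, "z": 0, "ax": 0, "ay": 0, "az": 0, "fingers": 20}
  ]
}}

```text
t: 14.7
eef_pos: [0.516, 0.1491, 0.0526]
tool_rot: [-0.0, 0.745, 0.667, -0.0]
contact_force: [-1.4, -11.4, 4.2]
gripper_width: 0.289
grasp_force: 60.3
```

```bash
python3 -c "
from h import *
st()"
```

```text
t 14.7 rec xy [-0.11 -4.56] z 52.59 yaw -6.31 tilt [-0.02 -0.  ] F rec [ -0.2 -11.5] 4.2 tq [-2.42  0.29 -0.07] grip 60.3 w 24.6
```

>>> {"fn": "jog_arm", "kwargs": {
  "rows": [
    {"x": 0, "y": 0, "z": 0.4, "ax": 0, "ay": 0, "az": 0, "fingers": 20},
    {"x": 0, "y": 0, "z": 0.4, "ax": 0, "ay": 0, "az": 0, "fingers": 20},
    {"x": 0, "y": 0, "z": 0.4, "ax": 0, "ay": 0, "az": 0, "fingers": 20},
    {"x": 0, "y": 0, "z": 0.3, "ax": 0, "ay": 0, "az": 0, "fingers": 20},
    {"x": 0, "y": 0, "z": 0, "ax": 0, "ay": 0, "az": 0, "fingers": 20},
    {"x": 0, "y": 0, "z": 0, "ax": 0, "ay": 0, "az": 0, "fingers": 20},
    {"x": 0, "y": 0, "z": 0, "ax": 0, "ay": 0, "az": 0, "fingers": 20},
    {"x": 0, "y": 0, "z": 0, "ax": 0, "ay": 0, "az": 0, "fingers": 20}
  ]
}}

```text
t: 15.5
eef_pos: [0.516, 0.1492, 0.0514]
tool_rot: [0.0, 0.745, 0.667, -0.0]
contact_force: [-2.3, -12.8, 7.4]
gripper_width: 0.291
grasp_force: 60.7
```

```bash
python3 -c "
from h import *
st()"
```

```text
t 15.5 rec xy [-0.1  -4.46] z 51.38 yaw -6.3 tilt [-0.01 -0.01] F rec [ -0.9 -13. ] 7.4 tq [-2.57  0.47 -0.11] grip 60.7 w 24.8
```

It's on the floor at z 51.4, as predicted. Now ease back in -y until the nose meets the end contact.

>>> {"fn": "jog_arm", "kwargs": {
  "rows": [
    {"x": -0.3, "y": 0, "z": 0, "ax": 0, "ay": 0, "az": 0, "fingers": 20},
    {"x": -0.3, "y": 0, "z": 0, "ax": 0, "ay": 0, "az": 0, "fingers": 20},
    {"x": -0.3, "y": 0, "z": 0, "ax": 0, "ay": 0, "az": 0, "fingers": 20},
    {"x": -0.3, "y": 0, "z": 0, "ax": 0, "ay": 0, "az": 0, "fingers": 20},
    {"x": -0.3, "y": 0, "z": 0, "ax": 0, "ay": 0, "az": 0, "fingers": 20},
    {"x": 0, "y": 0, "z": 0, "ax": 0, "ay": 0, "az": 0, "fingers": 20},
    {"x": 0, "y": 0, "z": 0, "ax": 0, "ay": 0, "az": 0, "fingers": 20},
    {"x": 0, "y": 0, "z": 0, "ax": 0, "ay": 0, "az": 0, "fingers": 20}
  ]
}}

```text
t: 16.3
eef_pos: [0.516, 0.1485, 0.0514]
tool_rot: [-0.0, 0.745, 0.667, 0.0]
contact_force: [-2.1, -10.7, 4.8]
gripper_width: 0.286
grasp_force: 60.5
```

```bash
python3 -c "
from h import *
st()"
```

```text
t 16.3 rec xy [-0.04 -5.11] z 51.39 yaw -6.26 tilt [0.02 0.06] F rec [ -0.9 -10.9] 4.8 tq [-2.2   0.38 -0.08] grip 60.5 w 24.4
```

>>> {"fn": "jog_arm", "kwargs": {
  "rows": [
    {"x": -0.3, "y": 0, "z": 0, "ax": 0, "ay": 0, "az": 0, "fingers": 20},
    {"x": -0.3, "y": 0, "z": 0, "ax": 0, "ay": 0, "az": 0, "fingers": 20},
    {"x": -0.3, "y": 0, "z": 0, "ax": 0, "ay": 0, "az": 0, "fingers": 20},
    {"x": -0.3, "y": 0, "z": 0, "ax": 0, "ay": 0, "az": 0, "fingers": 20},
    {"x": 0, "y": 0, "z": 0, "ax": 0, "ay": 0, "az": 0, "fingers": 20},
    {"x": 0, "y": 0, "z": 0, "ax": 0, "ay": 0, "az": 0, "fingers": 20},
    {"x": 0, "y": 0, "z": 0, "ax": 0, "ay": 0, "az": 0, "fingers": 20},
    {"x": 0, "y": 0, "z": 0, "ax": 0, "ay": 0, "az": 0, "fingers": 20}
  ]
}}

```text
t: 17.1
eef_pos: [0.5159, 0.1478, 0.0514]
tool_rot: [-0.0, 0.745, 0.668, 0.001]
contact_force: [-1.6, -8.8, 4.4]
gripper_width: 0.289
grasp_force: 60.4
```

```bash
python3 -c "
from h import *
st()"
```

```text
t 17.1 rec xy [-0.07 -5.8 ] z 51.38 yaw -6.25 tilt [0.03 0.1 ] F rec [-0.6 -8.9] 4.4 tq [-2.04  0.36 -0.08] grip 60.4 w 24.6
```

>>> {"fn": "jog_arm", "kwargs": {
  "rows": [
    {"x": -0.4, "y": 0, "z": 0, "ax": 0, "ay": 0, "az": 0, "fingers": 20},
    {"x": -0.4, "y": 0, "z": 0, "ax": 0, "ay": 0, "az": 0, "fingers": 20},
    {"x": -0.4, "y": 0, "z": 0, "ax": 0, "ay": 0, "az": 0, "fingers": 20},
    {"x": -0.4, "y": 0, "z": 0, "ax": 0, "ay": 0, "az": 0, "fingers": 20},
    {"x": 0, "y": 0, "z": 0, "ax": 0, "ay": 0, "az": 0, "fingers": 20},
    {"x": 0, "y": 0, "z": 0, "ax": 0, "ay": 0, "az": 0, "fingers": 20},
    {"x": 0, "y": 0, "z": 0, "ax": 0, "ay": 0, "az": 0, "fingers": 20},
    {"x": 0, "y": 0, "z": 0, "ax": 0, "ay": 0, "az": 0, "fingers": 20}
  ]
}}

```text
t: 17.9
eef_pos: [0.5159, 0.1478, 0.0514]
tool_rot: [-0.001, 0.744, 0.668, 0.002]
contact_force: [-0.2, -5.3, 1.9]
gripper_width: 0.286
grasp_force: 60.0
```

```bash
python3 -c "
from h import *
st()"
```

```text
t 17.9 rec xy [-0.05 -5.82] z 51.43 yaw -6.2 tilt [0.08 0.22] F rec [ 0.4 -5.3] 1.9 tq [-1.33  0.19 -0.13] grip 60.0 w 24.4
```

The nose is seated (y holds at -5.8 while the load falls). Unload the arm, then open.

>>> {"fn": "jog_arm", "kwargs": {
  "rows": [
    {"x": -0.6, "y": 0, "z": 0, "ax": 0, "ay": 0, "az": 0, "fingers": 20},
    {"x": -0.6, "y": 0, "z": 0, "ax": 0, "ay": 0, "az": 0, "fingers": 20},
    {"x": -0.6, "y": 0, "z": -0.2, "ax": 0, "ay": 0, "az": 0, "fingers": 20},
    {"x": 0, "y": 0, "z": 0, "ax": 0, "ay": 0, "az": 0, "fingers": 20},
    {"x": 0, "y": 0, "z": 0, "ax": 0, "ay": 0, "az": 0, "fingers": 35},
    {"x": 0, "y": 0, "z": 0, "ax": 0, "ay": 0, "az": 0, "fingers": 45},
    {"x": 0, "y": 0, "z": 0, "ax": 0, "ay": 0, "az": 0, "fingers": 55},
    {"x": 0, "y": 0, "z": 0, "ax": 0, "ay": 0, "az": 0, "fingers": 55}
  ]
}}

```text
t: 18.7
eef_pos: [0.5153, 0.1473, 0.0515]
tool_rot: [-0.002, 0.744, 0.668, 0.002]
contact_force: [-0.6, 0.2, 0.0]
gripper_width: 0.647
grasp_force: 0.0
```

>>> {"fn": "jog_arm", "kwargs": {
  "rows": [
    {"x": 0, "y": 0, "z": 0, "ax": 0, "ay": 0, "az": 0, "fingers": 55},
    {"x": 0, "y": 0, "z": -5, "ax": 0, "ay": 0, "az": 0, "fingers": 55},
    {"x": 0, "y": 0, "z": -10, "ax": 0, "ay": 0, "az": 0, "fingers": 55},
    {"x": 0, "y": 0, "z": -20, "ax": 0, "ay": 0, "az": 0, "fingers": 55},
    {"x": 0, "y": 0, "z": -30, "ax": 0, "ay": 0, "az": 0, "fingers": 55},
    {"x": 0, "y": 0, "z": -20, "ax": 0, "ay": 0, "az": 0, "fingers": 55},
    {"x": 0, "y": 0, "z": -5, "ax": 0, "ay": 0, "az": 0, "fingers": 55},
    {"x": 0, "y": 0, "z": 0, "ax": 0, "ay": 0, "az": 0, "fingers": 55}
  ]
}}

```text
t: 19.5
eef_pos: [0.5158, 0.1465, 0.1424]
tool_rot: [-0.001, 0.744, 0.668, 0.003]
contact_force: [0.5, 0.1, -0.4]
gripper_width: 0.645
grasp_force: 0.0
```

```bash
python3 -c "
from h import *
st()
snap('side','side4'); crop('side4',265,240,125,94,6.4,'c8')"
```

```text
t 19.5 rec xy [ 0.  -7.1] z 142.44 yaw -6.14 tilt [0.19 0.31] F rec [0.5 0.2] -0.4 tq [0.01 0.01 0.  ] grip 0.0 w 55.1
```

View pics/c8.png

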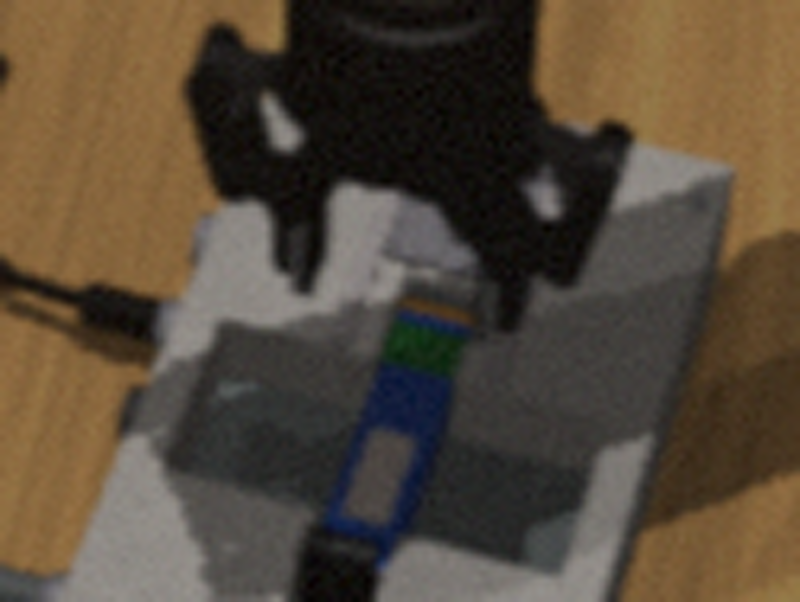

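The stick lies in the bay, its nose at (435,305) at the end contact and its tail at the sprung block (350,530). Next, with the fingers shut, go behind the rail rib.

>>> {"fn": "jog_arm", "kwargs": {
  "rows": [
    {"x": -25, "y": 0, "z": 0, "ax": 0.2, "ay": -0.3, "az": 0.15, "fingers": 0},
    {"x": -40, "y": 0, "z": 0, "ax": 0, "ay": 0, "az": 0, "fingers": 0},
    {"x": -40, "y": 0, "z": 0, "ax": 0, "ay": 0, "az": 0, "fingers": 0},
    {"x": -30, "y": 0, "z": 0, "ax": 0, "ay": 0, "az": 0, "fingers": 0},
    {"x": -10, "y": 0, "z": 10, "ax": 0, "ay": 0, "az": 0, "fingers": 0},
    {"x": 0, "y": 0, "z": 20, "ax": 0, "ay": 0, "az": 0, "fingers": 0},
    {"x": 0, "y": 0, "z": 10, "ax": 0, "ay": 0, "az": 0, "fingers": 0},
    {"x": 0, "y": 0, "z": 0, "ax": 0, "ay": 0, "az": 0, "fingers": 0}
  ],
  "force": 30
}}

```text
t: 20.35
eef_pos: [0.4977, 0.0033, 0.0991]
tool_rot: [-0.003, 0.744, 0.668, -0.002]
contact_force: [0.1, 0.5, 0.4]
gripper_width: -0.003
grasp_force: 0.0
```

```bash
python3 -c "
from h import *
st()"
```

```text
t 20.4 rec xy [  -2.3  -151.49] z 99.13 yaw -6.18 tilt [-0.42  0.04] F rec [0.  0.5] 0.4 tq [-0.01  0.08 -0.02] grip 0.0 w -0.2
```

>>> {"fn": "jog_arm", "kwargs": {
  "rows": [
    {"x": 0, "y": 1, "z": 8, "ax": 0, "ay": 0, "az": 0, "fingers": 0},
    {"x": 0, "y": 1, "z": 7, "ax": 0, "ay": 0, "az": 0, "fingers": 0},
    {"x": 0, "y": 0, "z": 4, "ax": 0, "ay": 0, "az": 0, "fingers": 0},
    {"x": 1, "y": 0, "z": 0, "ax": 0, "ay": 0, "az": 0, "fingers": 0},
    {"x": 2, "y": 0, "z": 0, "ax": 0, "ay": 0, "az": 0, "fingers": 0},
    {"x": 2, "y": 0, "z": 0, "ax": 0, "ay": 0, "az": 0, "fingers": 0},
    {"x": 2, "y": 0, "z": 0, "ax": 0, "ay": 0, "az": 0, "fingers": 0},
    {"x": 2, "y": 0, "z": 0, "ax": 0, "ay": 0, "az": 0, "fingers": 0}
  ]
}}

```text
t: 21.15
eef_pos: [0.5024, 0.0113, 0.0825]
tool_rot: [-0.001, 0.745, 0.667, -0.001]
contact_force: [-0.8, 0.6, -0.1]
gripper_width: -0.001
grasp_force: 0.0
```

```bash
python3 -c "
from h import *
st()"
```

```text
t 21.1 rec xy [   1.52 -142.99] z 82.47 yaw -6.27 tilt [-0.14  0.01] F rec [-0.8  0.5] -0.1 tq [-0.02 -0.03 -0.01] grip 0.0 w -0.1
```

>>> {"fn": "jog_arm", "kwargs": {
  "rows": [
    {"x": 1, "y": -0.7, "z": 1, "ax": 0, "ay": 0, "az": 0, "fingers": 0},
    {"x": 1, "y": -0.6, "z": 1, "ax": 0, "ay": 0, "az": 0, "fingers": 0},
    {"x": 1, "y": 0, "z": 0, "ax": 0, "ay": 0, "az": 0, "fingers": 0},
    {"x": 2, "y": 0, "z": 0, "ax": 0, "ay": 0, "az": 0, "fingers": 0},
    {"x": 2, "y": 0, "z": 0, "ax": 0, "ay": 0, "az": 0, "fingers": 0},
    {"x": 2, "y": 0, "z": 0, "ax": 0, "ay": 0, "az": 0, "fingers": 0},
    {"x": 2, "y": 0, "z": 0, "ax": 0, "ay": 0, "az": 0, "fingers": 0},
    {"x": 2, "y": 0, "z": 0, "ax": 0, "ay": 0, "az": 0, "fingers": 0}
  ]
}}

```text
t: 21.95
eef_pos: [0.5023, 0.0239, 0.0802]
tool_rot: [-0.001, 0.745, 0.667, -0.001]
contact_force: [0.4, -2.9, -0.1]
gripper_width: 0.003
grasp_force: 1.6
```

```bash
python3 -c "
from h import *
st()"
```

```text
t 21.9 rec xy [ 1.000e-02 -1.305e+02] z 80.18 yaw -6.3 tilt [-0.19 -0.02] F rec [ 0.7 -2.9] -0.1 tq [-0.73  0.08  0.  ] grip 1.6 w 0.2
```

The rail is sliding at about 3 N. Continuing.

>>> {"fn": "jog_arm", "kwargs": {
  "rows": [
    {"x": 3, "y": 0, "z": 0, "ax": 0, "ay": 0, "az": 0, "fingers": 0},
    {"x": 3, "y": 0, "z": 0, "ax": 0, "ay": 0, "az": 0, "fingers": 0},
    {"x": 3, "y": 0, "z": 0, "ax": 0, "ay": 0, "az": 0, "fingers": 0},
    {"x": 3, "y": 0, "z": 0, "ax": 0, "ay": 0, "az": 0, "fingers": 0},
    {"x": 3, "y": 0, "z": 0, "ax": 0, "ay": 0, "az": 0, "fingers": 0},
    {"x": 3, "y": 0, "z": 0, "ax": 0, "ay": 0, "az": 0, "fingers": 0},
    {"x": 3, "y": 0, "z": 0, "ax": 0, "ay": 0, "az": 0, "fingers": 0},
    {"x": 3, "y": 0, "z": 0, "ax": 0, "ay": 0, "az": 0, "fingers": 0}
  ]
}}

```text
t: 22.75
eef_pos: [0.505, 0.0482, 0.0802]
tool_rot: [-0.001, 0.745, 0.667, -0.001]
contact_force: [-0.6, -3.7, -0.3]
gripper_width: 0.005
grasp_force: 1.6
```

>>> {"fn": "jog_arm", "kwargs": {
  "rows": [
    {"x": 3, "y": 0, "z": 0, "ax": 0, "ay": 0, "az": 0, "fingers": 0},
    {"x": 3, "y": 0, "z": 0, "ax": 0, "ay": 0, "az": 0, "fingers": 0},
    {"x": 3, "y": 0, "z": 0, "ax": 0, "ay": 0, "az": 0, "fingers": 0},
    {"x": 3, "y": 0, "z": 0, "ax": 0, "ay": 0, "az": 0, "fingers": 0},
    {"x": 3, "y": 0, "z": 0, "ax": 0, "ay": 0, "az": 0, "fingers": 0},
    {"x": 2, "y": 0, "z": 0, "ax": 0, "ay": 0, "az": 0, "fingers": 0},
    {"x": 2, "y": 0, "z": 0, "ax": 0, "ay": 0, "az": 0, "fingers": 0},
    {"x": 1, "y": 0, "z": 0, "ax": 0, "ay": 0, "az": 0, "fingers": 0}
  ]
}}

```text
t: 23.55
eef_pos: [0.5072, 0.0681, 0.0802]
tool_rot: [-0.001, 0.745, 0.667, -0.001]
contact_force: [0.4, -2.9, -1.7]
gripper_width: 0.001
grasp_force: 1.5
```

```bash
python3 -c "
from h import *
st()"
```

```text
t 23.6 rec xy [ 5.000e-02 -8.599e+01] z 80.21 yaw -6.26 tilt [-0.17  0.01] F rec [ 0.7 -2.8] -1.7 tq [-0.69 -0.09 -0.03] grip 1.5 w 0.1
```

Another 16 mm, then creep.

>>> {"fn": "jog_arm", "kwargs": {
  "rows": [
    {"x": 2, "y": 0, "z": 0, "ax": 0, "ay": 0, "az": 0, "fingers": 0},
    {"x": 2, "y": 0, "z": 0, "ax": 0, "ay": 0, "az": 0, "fingers": 0},
    {"x": 2, "y": 0, "z": 0, "ax": 0, "ay": 0, "az": 0, "fingers": 0},
    {"x": 2, "y": 0, "z": 0, "ax": 0, "ay": 0, "az": 0, "fingers": 0},
    {"x": 2, "y": 0, "z": 0, "ax": 0, "ay": 0, "az": 0, "fingers": 0},
    {"x": 2, "y": 0, "z": 0, "ax": 0, "ay": 0, "az": 0, "fingers": 0},
    {"x": 1, "y": 0, "z": 0, "ax": 0, "ay": 0, "az": 0, "fingers": 0},
    {"x": 1, "y": 0, "z": 0, "ax": 0, "ay": 0, "az": 0, "fingers": 0}
  ]
}}

```text
t: 24.35
eef_pos: [0.5087, 0.0819, 0.0802]
tool_rot: [-0.001, 0.745, 0.667, -0.001]
contact_force: [0.5, -4.0, -1.4]
gripper_width: -0.0
grasp_force: 1.5
```

```bash
python3 -c "
from h import *
st()"
```

```text
t 24.4 rec xy [ 6.000e-02 -7.214e+01] z 80.22 yaw -6.27 tilt [-0.17  0.01] F rec [ 1.  -3.9] -1.4 tq [-0.63 -0.17  0.01] grip 1.5 w -0.0
```

>>> {"fn": "jog_arm", "kwargs": {
  "rows": [
    {"x": 0.7, "y": 0, "z": 0, "ax": 0, "ay": 0, "az": 0, "fingers": 0},
    {"x": 0.7, "y": 0, "z": 0, "ax": 0, "ay": 0, "az": 0, "fingers": 0},
    {"x": 0.6, "y": 0, "z": 0, "ax": 0, "ay": 0, "az": 0, "fingers": 0},
    {"x": 0.5, "y": 0, "z": 0, "ax": 0, "ay": 0, "az": 0, "fingers": 0},
    {"x": 0.5, "y": 0, "z": 0, "ax": 0, "ay": 0, "az": 0, "fingers": 0},
    {"x": 0.5, "y": 0, "z": 0, "ax": 0, "ay": 0, "az": 0, "fingers": 0},
    {"x": 0.5, "y": 0, "z": 0, "ax": 0, "ay": 0, "az": 0, "fingers": 0},
    {"x": 0, "y": 0, "z": 0, "ax": 0, "ay": 0, "az": 0, "fingers": 0}
  ]
}}

```text
t: 25.15
eef_pos: [0.5092, 0.0859, 0.0802]
tool_rot: [-0.001, 0.745, 0.667, -0.001]
contact_force: [1.3, -2.8, -2.2]
gripper_width: -0.003
grasp_force: 1.3
```

```bash
python3 -c "
from h import *
st()"
```

```text
t 25.1 rec xy [ 6.000e-02 -6.813e+01] z 80.23 yaw -6.27 tilt [-0.17  0.01] F rec [ 1.6 -2.6] -2.2 tq [-0.58 -0.18 -0.03] grip 1.3 w -0.3
```

>>> {"fn": "jog_arm", "kwargs": {
  "rows": [
    {"x": 0.7, "y": 0, "z": 0, "ax": 0, "ay": 0, "az": 0, "fingers": 0},
    {"x": 0.7, "y": 0, "z": 0, "ax": 0, "ay": 0, "az": 0, "fingers": 0},
    {"x": 0.7, "y": 0, "z": 0, "ax": 0, "ay": 0, "az": 0, "fingers": 0},
    {"x": 0.5, "y": 0, "z": 0, "ax": 0, "ay": 0, "az": 0, "fingers": 0},
    {"x": 0.5, "y": 0, "z": 0, "ax": 0, "ay": 0, "az": 0, "fingers": 0},
    {"x": 0.5, "y": 0, "z": 0, "ax": 0, "ay": 0, "az": 0, "fingers": 0},
    {"x": 0.4, "y": 0, "z": 0, "ax": 0, "ay": 0, "az": 0, "fingers": 0},
    {"x": 0, "y": 0, "z": 0, "ax": 0, "ay": 0, "az": 0, "fingers": 0}
  ]
}}

```text
t: 25.95
eef_pos: [0.5096, 0.0898, 0.0802]
tool_rot: [-0.001, 0.745, 0.667, -0.001]
contact_force: [1.1, -2.9, -1.2]
gripper_width: 0.0
grasp_force: 1.3
```

```bash
python3 -c "
from h import *
st()"
```

```text
t 25.9 rec xy [  0.08 -64.13] z 80.24 yaw -6.27 tilt [-0.16  0.02] F rec [ 1.4 -2.7] -1.2 tq [-0.6  -0.2   0.01] grip 1.3 w 0.0
```

>>> {"fn": "jog_arm", "kwargs": {
  "rows": [
    {"x": 0.7, "y": 0, "z": 0, "ax": 0, "ay": 0, "az": 0, "fingers": 0},
    {"x": 0.7, "y": 0, "z": 0, "ax": 0, "ay": 0, "az": 0, "fingers": 0},
    {"x": 0.7, "y": 0, "z": 0, "ax": 0, "ay": 0, "az": 0, "fingers": 0},
    {"x": 0.5, "y": 0, "z": 0, "ax": 0, "ay": 0, "az": 0, "fingers": 0},
    {"x": 0.5, "y": 0, "z": 0, "ax": 0, "ay": 0, "az": 0, "fingers": 0},
    {"x": 0.5, "y": 0, "z": 0, "ax": 0, "ay": 0, "az": 0, "fingers": 0},
    {"x": 0.4, "y": 0, "z": 0, "ax": 0, "ay": 0, "az": 0, "fingers": 0},
    {"x": 0, "y": 0, "z": 0, "ax": 0, "ay": 0, "az": 0, "fingers": 0}
  ]
}}

```text
t: 26.75
eef_pos: [0.5097, 0.091, 0.0802]
tool_rot: [-0.0, 0.745, 0.667, -0.003]
contact_force: [-0.0, -8.8, 2.7]
gripper_width: -0.004
grasp_force: 4.9
```

```bash
python3 -c "
from h import *
st()"
```

```text
t 26.8 rec xy [ 4.0e-02 -6.3e+01] z 80.2 yaw -6.39 tilt [-0.25 -0.2 ] F rec [ 1.  -8.7] 2.7 tq [-2.06 -0.01 -0.01] grip 4.9 w -0.3
```

The rail is at its stop (8.7 N, motion halted at -63, matching the 76 mm travel). Backing off and lifting clear.

>>> {"fn": "jog_arm", "kwargs": {
  "rows": [
    {"x": 0, "y": 0, "z": 0, "ax": 0, "ay": 0, "az": 0, "fingers": 0},
    {"x": -3, "y": 0, "z": 0, "ax": 0, "ay": 0, "az": 0, "fingers": 0},
    {"x": -4, "y": 0, "z": 0, "ax": 0, "ay": 0, "az": 0, "fingers": 0},
    {"x": -5, "y": 0, "z": 0, "ax": 0, "ay": 0, "az": 0, "fingers": 0},
    {"x": -3, "y": 0, "z": -10, "ax": 0, "ay": 0, "az": 0, "fingers": 0},
    {"x": 0, "y": 0, "z": -30, "ax": 0, "ay": 0, "az": 0, "fingers": 0},
    {"x": -30, "y": 0, "z": -30, "ax": 0, "ay": 0, "az": 0, "fingers": 0},
    {"x": -35, "y": 0, "z": -30, "ax": 0, "ay": 0, "az": 0, "fingers": 0}
  ]
}}

```text
t: 27.55
eef_pos: [0.5016, 0.0154, 0.1821]
tool_rot: [-0.001, 0.743, 0.669, -0.0]
contact_force: [1.5, -0.4, -0.3]
gripper_width: 0.001
grasp_force: 0.0
```

>>> {"fn": "jog_arm", "kwargs": {
  "rows": [
    {"x": -40, "y": 0, "z": -20, "ax": 0, "ay": 0, "az": 0, "fingers": 0},
    {"x": -40, "y": 0, "z": 0, "ax": 0, "ay": 0, "az": 0, "fingers": 0},
    {"x": -40, "y": 0, "z": 0, "ax": 0, "ay": 0, "az": 0, "fingers": 0},
    {"x": -20, "y": 0, "z": 0, "ax": 0, "ay": 0, "az": 0, "fingers": 0},
    {"x": -5, "y": 0, "z": 0, "ax": 0, "ay": 0, "az": 0, "fingers": 0},
    {"x": 0, "y": 0, "z": 0, "ax": 0, "ay": 0, "az": 0, "fingers": 0},
    {"x": 0, "y": 0, "z": 0, "ax": 0, "ay": 0, "az": 0, "fingers": 0},
    {"x": 0, "y": 0, "z": 0, "ax": 0, "ay": 0, "az": 0, "fingers": 0}
  ]
}}

```text
t: 28.35
eef_pos: [0.4861, -0.1281, 0.2004]
tool_rot: [-0.001, 0.744, 0.668, -0.001]
contact_force: [0.7, -0.3, 0.4]
gripper_width: 0.003
grasp_force: 0.0
```

```bash
python3 -c "
from h import *
st()
snap('side','side5')
crop('side5',265,240,125,94,6.4,'c9')"
```

```text
t 28.4 rec xy [   0.63 -283.39] z 200.39 yaw -6.11 tilt [-0.16  0.04] F rec [ 0.7 -0.3] 0.4 tq [-0.    0.05  0.06] grip 0.0 w 0.2
```

View pics/c9.png

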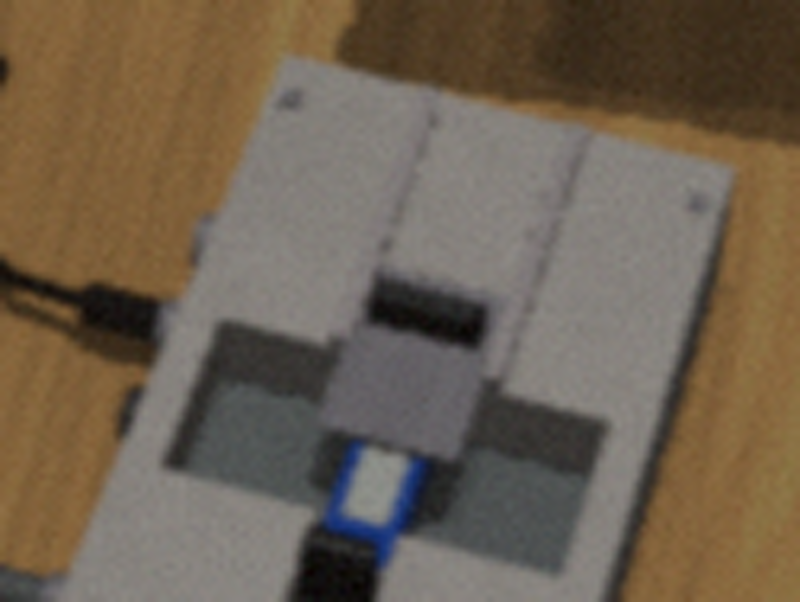

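The rail is shut over the nose half, with the rib at (430,310) and the front edge at about (395,440). The stick is flat against the sprung block, and the arm is clear of everything.

```bash
python3 - <<'E'
from h import *
for u,v,z in((430,290,.0895),(395,440,.0745)): print(((onz('side5',*full(u,v,265,240,6.4),z)[:2]-[.5166,.1536])*1000).round(1))
print(bot.hand_in())
E
```

```text
[ -5.2 -52.3]
[-3.2  0.3]
the job is handed in; nothing more can be done
None
```

The fresh stick is loaded flat in the bay, nose at the end contact and tail on the sprung contact. The rail is shut against its stop, the arm is clear, and I handed the job in at about 28 s. The hand-in gave no verdict.

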